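Clear the spent surge cartridges and close the box

TASK

The surge-protection box on the reception desk stands open. Pull every cartridge with a red window off the rail and put it in the blue returns tray (leave the one with the green window plugged in; spares come tomorrow), then lower the white cover over the two locating pins until it lies flush, and push in and turn all four of its quarter-turn studs clockwise until they lock. Leave the other things on the desk where they are.

Things in the scene. Friction and masses are not known exactly. Their poses are not given: they have to be found in the camera images.
- box_top (a point): grey surge-protection box, open at the top, screwed to the desk; outside 136 (x) x 256 (y) x 72 mm high, walls 4 mm. This point is the centre of its mouth, level with the rim; x across, y along the box, z up. At (0, 102) and (0, -102) mm in this frame stand two steel locating pins, 8 mm thick, their last 8 mm tapered, ending 26 mm above the rim
- rail_mid (a point): middle of the rail in the box, on the seats' floor, 56 mm below the rim; axes as the box. Five seats at y = -60, -30, 0, 30, 60 mm; a plugged cartridge stands upright, its length along x, held by a sprung orange catch at its +x end: a straight pull up of 5 to 12 N frees it, and 10 mm up the catch is passed, 12 mm up the guides too
- spent0_mid (a point): spent cartridge, white and grey with a RED window on its top, 46 x 22 x 50 mm, about 90 g; this point is its centre, 25 mm above its underside; x its 46 mm length, y its width, z up. Plugged in a seat of the box at the start. Grip it by its two end faces (46 mm apart), high up: beside the uppermost 32 mm of them 38 mm are free
- spent1_mid (a point): spent cartridge, white and grey with a RED window on its top, 46 x 22 x 50 mm, about 90 g; this point is its centre, 25 mm above its underside; x its 46 mm length, y its width, z up. Plugged in a seat of the box at the start. Grip it by its two end faces (46 mm apart), high up: beside the uppermost 32 mm of them 38 mm are free
- spent2_mid (a point): spent cartridge, white and grey with a RED window on its top, 46 x 22 x 50 mm, about 90 g; this point is its centre, 25 mm above its underside; x its 46 mm length, y its width, z up. Plugged in a seat of the box at the start. Grip it by its two end faces (46 mm apart), high up: beside the uppermost 32 mm of them 38 mm are free
- spent3_mid (a point): spent cartridge, white and grey with a RED window on its top, 46 x 22 x 50 mm, about 90 g; this point is its centre, 25 mm above its underside; x its 46 mm length, y its width, z up. Plugged in a seat of the box at the start. Grip it by its two end faces (46 mm apart), high up: beside the uppermost 32 mm of them 38 mm are free
- good_mid (a point): the good cartridge, GREEN window, to be left where it is: 46 x 22 x 50 mm, about 90 g; this point is its centre, 25 mm above its underside; x its 46 mm length, y its width, z up. Plugged in a seat of the box at the start. Grip it by its two end faces (46 mm apart), high up: beside the uppermost 32 mm of them 38 mm are free
- cover_grip (a point): black bow handle of the white cover: bar 12 (x) x 80 (y) x 14 mm high; this point is the bar's centre, above the cover's middle, 22 mm over the top and 26 mm over the underside of its sheet; x across, y along the cover, z up. In place it is 26 mm above box_top with axes as the box or half a turn round (both fit)
- cover_sheet (a point): white steel cover, 0.4 to 0.7 kg; this point is the middle of its sheet's underside, axes as cover_grip. Sheet 154 (x) x 260 (y) x 4 mm; flanges along both long sides reach 20 mm down: it stands on them on the desk, and over the box they hang outside with 6 mm to spare each side. 11 mm holes for the pins at (0, 102) and (0, -102) mm
- stud_a (a point): captive quarter-turn stud of the cover at (42, 102) mm in the cover's frame, a blue wing knob 10 mm thick, 30 mm long, 26 mm tall. This point: on its axis, 7 mm below the knob's top, 29 mm above the cover's sheet with the stud out; turns with the knob; y along the wing (grip across x), z up
- stud_b (a point): captive quarter-turn stud of the cover at (-42, 102) mm in the cover's frame, a blue wing knob 10 mm thick, 30 mm long, 26 mm tall. This point: on its axis, 7 mm below the knob's top, 29 mm above the cover's sheet with the stud out; turns with the knob; y along the wing (grip across x), z up
- stud_c (a point): captive quarter-turn stud of the cover at (-42, -102) mm in the cover's frame, a blue wing knob 10 mm thick, 30 mm long, 26 mm tall. This point: on its axis, 7 mm below the knob's top, 29 mm above the cover's sheet with the stud out; turns with the knob; y along the wing (grip across x), z up
- stud_d (a point): captive quarter-turn stud of the cover at (42, -102) mm in the cover's frame, a blue wing knob 10 mm thick, 30 mm long, 26 mm tall. This point: on its axis, 7 mm below the knob's top, 29 mm above the cover's sheet with the stud out; turns with the knob; y along the wing (grip across x), z up
- turn_a (a joint): turn of stud_a, rad: 0 unlocked (wing along the cover), grows clockwise from above to its stop at 1.57 (wing across). Stays where left. On the box it turns freely only while pushed in 4.5 mm or more (6 mm is the stop; spring 5 to 9.5 N); out, it is blocked near 0.3. Turned fully and let go it springs back just 4 mm, its cross-bar caught in notches: locked, knob 2 mm lower than when out
- turn_b (a joint): turn of stud_b, rad: 0 unlocked (wing along the cover), grows clockwise from above to its stop at 1.57 (wing across). Stays where left. On the box it turns freely only while pushed in 4.5 mm or more (6 mm is the stop; spring 5 to 9.5 N); out, it is blocked near 0.3. Turned fully and let go it springs back just 4 mm, its cross-bar caught in notches: locked, knob 2 mm lower than when out
- turn_c (a joint): turn of stud_c, rad: 0 unlocked (wing along the cover), grows clockwise from above to its stop at 1.57 (wing across). Stays where left. On the box it turns freely only while pushed in 4.5 mm or more (6 mm is the stop; spring 5 to 9.5 N); out, it is blocked near 0.3. Turned fully and let go it springs back just 4 mm, its cross-bar caught in notches: locked, knob 2 mm lower than when out
- turn_d (a joint): turn of stud_d, rad: 0 unlocked (wing along the cover), grows clockwise from above to its stop at 1.57 (wing across). Stays where left. On the box it turns freely only while pushed in 4.5 mm or more (6 mm is the stop; spring 5 to 9.5 N); out, it is blocked near 0.3. Turned fully and let go it springs back just 4 mm, its cross-bar caught in notches: locked, knob 2 mm lower than when out
- tray_in (a point): blue open returns tray, loose on the desk, inside 124 (x) x 196 (y) mm, walls 4 mm thick and 40 mm high over the desk, floor 4 mm. This point is the centre of its inner floor; y along its length, z up. Four cartridges fit side by side along y
- stapler_c (a point): stapler, 125 x 34 x 43 mm, its centre; leave alone
- tape_c (a point): roll of tape lying flat, 68 mm across, 18 mm high, its centre; leave alone
- driver_c (a point): screwdriver lying on the desk, about its middle; leave alone
- mug_c (a point): white mug, 82 mm across, 90 mm high, its centre; leave alone
- sanitiser_c (a point): bottle of hand sanitiser, 60 mm across, 160 mm high, its centre; leave alone
- stamp_c (a point): office stamp, 50 x 30 x 51 mm, its centre; leave alone
Mind the look-alikes: they are no part of the job. Of the things shaped like the part that bears tray_in, the blue one is meant.

How it is judged:
By the outcome, as a careful person would: the job done as asked, in the order asked, and still so for the second after the job is handed in, with the robot touching nothing.
Of spent0, spent1, spent2, spent3 only 2 to 4 are there at a start; the rules pass over those that are not, and their reading is None.
At some moment in a run one of cover, tray may be knocked a few centimetres aside while the robot is not near it.
Once in a run the grip may slacken for a moment while it holds something.
It also fails if it takes over 208 s, if anything falls off the work surface, if the arm or the gripper's body presses on something with over 40 N, if the wrist force passes 120 N, or if a joint passes its speed limit or range.

ROBOT

A 6-joint arm with a two-finger parallel gripper is mounted at the origin on the work surface. World frame = base frame: x ahead of the robot, y to its left, z up, the work surface at z = 0. Lengths are in m, angles in rad, forces in N, time in s.
With the tool pointing down it reaches from about 0.25 to 0.775 m from the base axis. Payload 4 kg.
Tool frame: the origin (TCP) lies midway between the tips of the shut fingers; the grasp point (between the pads) lies 19 mm behind it; z points along the fingers, y is the direction in which the jaws open and shut (so a half turn about z gives the same grasp; the last joint's range is limited). The gripper opens to 94 mm and grips with 3 to 60 N. Pads are 16 mm wide; open, the fingers measure 119 mm over their backs; the gripper's body (75 mm by 177 mm) begins 78 mm behind the grasp point.
Start: joints at [1.237, 0.087, 1.371, -0, 1.684, -0.103], TCP at [0.126, 0.535, 0.206] pointing down, gripper open.
Joint ranges: [-3.1, 3.1], [-0.76, 2.03], [0.27, 2.55], [-1.08, 4.22], [0.17, 2.65], [-2.57, 2.57]. Speed limits (rad/s): [2.79, 2.79, 3.14, 3.14, 3.14, 3.14].

INTERFACE

Orientations are given as [roll, pitch, yaw] about the fixed x, y, z axes, in that order (R = Rz(yaw) Ry(pitch) Rx(roll)).
In Python, from bench import robot gives the robot as it stands.
- The arm moves only by the tool drive_tool, never from a script. Its argument "series" is a list that holds one entry, the list of rows, each a list of 7 numbers: the turn, a rotation vector about the tool's x, y, z in rad, then the shift along the tool's x, y, z in cm, then the opening in per cent of the stroke, from 0 (shut) to 100 (fully open). In form: [[[rx, ry, rz, tx, ty, tz, fingers], ...]]. A call has 1 to 20 rows; each row is the pose to reach, as a shift and turn from the pose measured when the call began, along the tool's axes at that moment; what a row does not reach only later rows make up. A row lasts 1/10 s, in which the tool goes at most 50 mm and 8.59 degrees, less where a joint would pass 70% of its speed; a pose out of reach is approached as far as the arm can. A call with a gripper value outside its range is refused whole. The fingers move at their own pace and stop on an object; the grip force is fixed at half the most. Time passes only in rows, so rows that repeat a pose let the fingers close. It gives the time, the measured TCP pose, the force and the opening at its end, in the units of the state.
- robot.get_obs(): the state, without advancing time (a new reading comes with each control period).
- robot.snapshot(name): name is "scene" or "top"; returns a dict with "img" (384x512x3 uint8, blue, green, red), "depth" (384x512 float32, m along the optical axis (not along the pixel's ray), 0 where there is no reading), "vertical_fov" (degrees; the focal length in pixels is half the picture's height over the tangent of half this angle, whatever the lens; pixels are square), "cx", "cy" (the principal point, pixels), "rvec" (rotation vector, rad) and "tvec" (3), from world to camera coordinates, as OpenCV has them. Camera axes: x right, y down, z forward; pixel columns grow to the right and rows downward; lengths in m; the calibration is good to about 2 mm. A picture is of the moment at which its call begins.
- robot.close_job(): hands the job in, once; it reports no verdict.
The state is a dict: "time": time; "joint_positions": joint angles; "qvel": joint speeds; "joint_torque": joint torques, N m; "tool_pos": TCP position; "ee_rot": TCP orientation; "wrist_force": force on the tool from outside, world axes, zero at the start; "wrist_torque": the same for the moment, N m; "width": finger opening in m.
Only numpy, scipy, OpenCV 4.12 (cv2) and the standard library are available. Lean on these libraries where they do the work, as an engineer would, in place of code of your own. Each camera call takes 0.05 s, during which the arm holds its last target.

## Working session

There is one attempt and no reset: what is moved stays moved. The work goes in short steps, Python scripts to look and compute and a tool call to move; the robot and the scene stay as the last step left them, time stands still between calls to the robot, and variables do not carry over. Pictures are saved under pics/ and viewed, and the job is handed in when it is done.

Besides the shell and the picture viewer there is one more tool, called after "Emit:" as name(argument=value, ...) on one line, values as JSON. drive_tool: Moves the arm, as the interface text tells. Its arguments: {"type":"object","properties":{"series":{"type":"array","items":{"type":"array","items":{"type":"array","items":{"type":"number"}}}}},"required":["series"]}

```bash
ls -la; mkdir -p pics; cat > h.py <<'E'
import numpy as np, cv2
from bench import robot
def snap(n):
    s=robot.snapshot(n); s=dict(s); s['R']=cv2.Rodrigues(np.array(s['rvec'],float))[0]; s['t']=np.array(s['tvec'],float).ravel()
    h=s['img'].shape[0]; s['f']=h/2/np.tan(np.radians(s['vertical_fov'])/2); return s
def cloud(s):
    d=s['depth']; v,u=np.mgrid[:d.shape[0],:d.shape[1]]
    P=np.stack([(u-s['cx'])/s['f']*d,(v-s['cy'])/s['f']*d,d],-1)
    W=(P-s['t'])@s['R']; W[d==0]=np.nan; return W
def ray(s,u,v,z):
    c=-s['R'].T@s['t']; d=s['R'].T@np.array([(u-s['cx'])/s['f'],(v-s['cy'])/s['f'],1.]); return c+d*(z-c[2])/d[2]
def proj(s,p):
    q=s['R']@np.array(p,float)+s['t']; return np.array([q[0]/q[2]*s['f']+s['cx'],q[1]/q[2]*s['f']+s['cy']])
def ob():
    o=robot.get_obs(); return o
E
python3 - <<'E'
from h import *
o=robot.get_obs(); print({k:np.round(v,4) for k,v in o.items()})
for n in('scene','top'):
    s=snap(n); cv2.imwrite(f'pics/{n}0.png',s['img']); print(n,s['vertical_fov'],s['cx'],s['cy'],-s['R'].T@s['t'],s['R'][2], (s['depth']==0).mean())
    np.savez(f'{n}0.npz',**s)
E
```

```text
total 12
drwxr-xr-x  3 agent agent 4096 Dec  7 06:53 .
drwxr-xr-x 23 root  root  4096 Dec  7 06:53 ..
drwxr-xr-x  2 agent agent 4096 Dec  7 06:53 pics
{'time': np.float64(0.0), 'joint_positions': array([ 1.2369,  0.0879,  1.3722, -0.    ,  1.6836, -0.1031]), 'qvel': array([ 0.0001, -0.    , -0.0006,  0.0007,  0.0002,  0.    ]), 'joint_torque': array([-4.00000e-04, -3.40163e+01, -3.02438e+01,  7.17000e-02,
        3.29000e-02, -2.00000e-04]), 'tool_pos': array([0.1256, 0.5349, 0.2043]), 'ee_rot': array([-3.1394e+00, -2.0000e-04,  2.9108e+00]), 'wrist_force': array([-0.1563, -0.283 , -0.0527]), 'wrist_torque': array([-0.0125,  0.0158, -0.0399]), 'width': np.float64(0.094)}
scene 43.82999773705872 254.79287570356345 183.0215602865737 [ 1.32063624 -0.44627059  1.22204042] [-0.53261442  0.35912082 -0.76639032] 0.003946940104166667
top 54.7634426468187 257.5344224045673 190.03516278480618 [0.40207078 0.07039191 1.27204194] [ 0.09164284  0.00669413 -0.99576944] 0.004185994466145833
```

View pics/scene0.png

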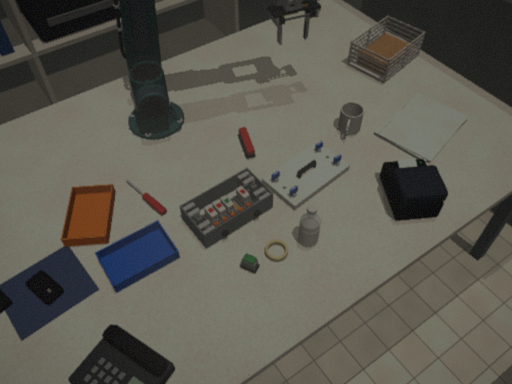

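View pics/top0.png

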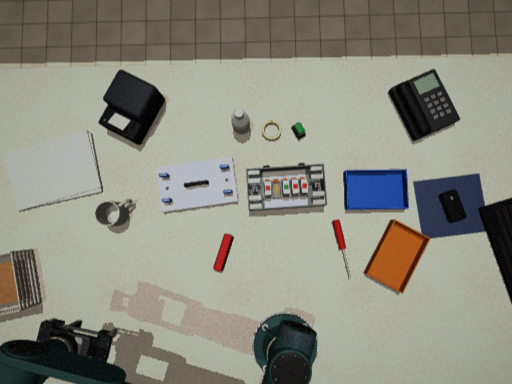

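The scene view shows the blue tray at (138,255), the orange look-alike at (90,213), the box at (227,205) and the cover at (306,170). In the top view they are at blue (376,190), orange (397,256), box (287,187) and cover (198,186). The handle is at (196,184).

```bash
python3 - <<'E'
from h import *
s=np.load('top0.npz'); i=s['img']
cv2.imwrite('pics/top0c.png',cv2.resize(i[145:225,150:340],None,fx=4.2,fy=4.2,interpolation=cv2.INTER_CUBIC))
s=np.load('scene0.npz'); i=s['img']
cv2.imwrite('pics/scene0c.png',cv2.resize(i[135:250,170:355],None,fx=4.3,fy=4.3,interpolation=cv2.INTER_CUBIC))
E
```

```text
(no output)
```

View pics/top0c.png

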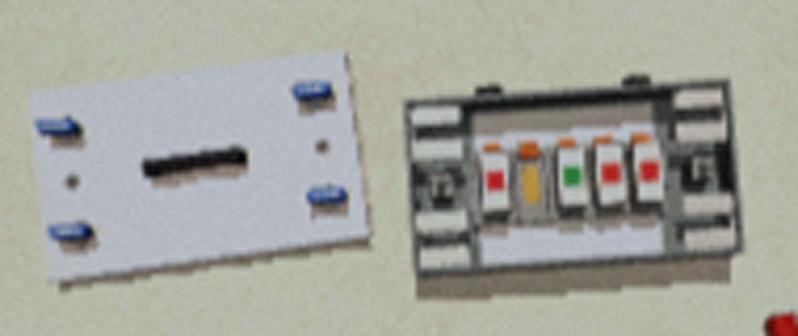

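View pics/scene0c.png

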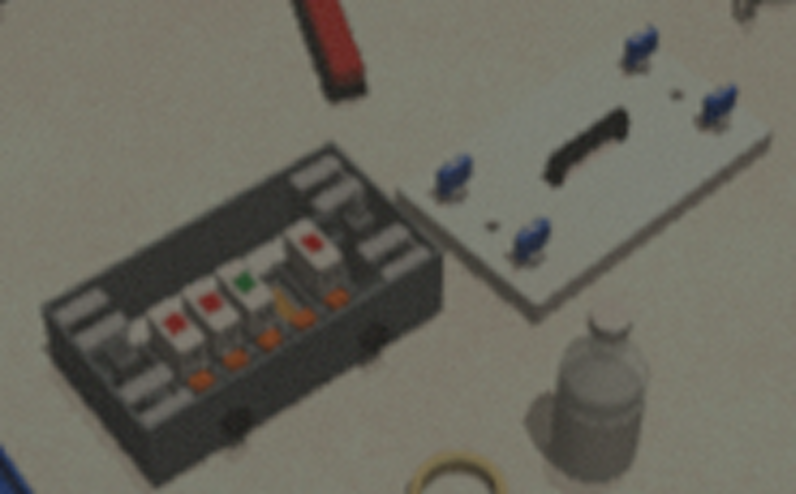

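The crops show three red windows, one green one and one empty seat. From the left in the top view the order is red, empty, green, red, red, with top-crop pixels red (495,181), green (571,177), red (611,174) and red (648,170). Next I'll measure them.

```bash
cat > meas.py <<'E'
from h import *
def hsv(s): return cv2.cvtColor(s['img'],cv2.COLOR_BGR2HSV)
def comps(m,amin=4):
    n,l,st,c=cv2.connectedComponentsWithStats(m.astype(np.uint8)); return [(c[i],st[i],l==i) for i in range(1,n) if st[i][4]>=amin]
E
python3 - <<'E'
from meas import *
for n in('top','scene'):
    s=snap(n); H=hsv(s); W=cloud(s)
    print('==',n)
    red=((H[...,0]<6)|(H[...,0]>174))&(H[...,1]>130)&(H[...,2]>50)
    grn=(H[...,0]>45)&(H[...,0]<85)&(H[...,1]>90)&(H[...,2]>35)
    blu=(H[...,0]>108)&(H[...,0]<125)&(H[...,1]>130)&(H[...,2]>35)
    org=(H[...,0]>4)&(H[...,0]<16)&(H[...,1]>130)
    for nm,m in(('red',red),('grn',grn),('blu',blu),('org',org)):
        for c,st,l in comps(m):
            if st[4]>3000: continue
            print(nm,c.round(1),st, np.nanmedian(W[l],0).round(3))
E
```

```text
== top
red [294.7 185.5] [293 184   4   4  14] [ 0.527 -0.044  0.068]
red [304.3 185.5] [303 184   4   4  14] [ 0.524 -0.074  0.066]
red [267.5 187.5] [266 186   4   4  16] [0.522 0.047 0.067]
red [338.7 234. ] [333 220  13  29 202] [ 0.364 -0.19   0.023]
red [222.4 252.2] [214 234  18  37 306] [0.313 0.199 0.042]
grn [104.1 119.3] [103 118   3   4   9] [0.76  0.581 0.075]
grn [298.9 128. ] [294 123  11  11  72] [ 0.72  -0.065  0.051]
grn [285.6 186.4] [284 185   4   4  15] [ 0.524 -0.014  0.066]
grn [269.8 321.2] [268 320   4   3   5] [0.083 0.047 0.013]
grn [272.5 324.4] [272 322   3   6   8] [0.073 0.041 0.012]
grn [262.5 332.2] [261 332   4   2   4] [0.048 0.073 0.013]
grn [279.5 343. ] [278 342   4   3   4] [0.065 0.025 0.186]
grn [  1.  354.2] [  0 354   3   2   4] [0.182 0.537 0.594]
grn [ 19.5 356. ] [ 18 356   4   1   4] [0.177 0.507 0.589]
grn [ 12.8 361.5] [ 12 360   3   4   4] [0.17  0.513 0.597]
grn [ 15.5 362.5] [ 14 362   4   2   4] [0.169 0.508 0.597]
grn [ 27.7 364. ] [ 26 362   5   5   9] [0.164 0.487 0.594]
grn [ 25.3 368.7] [ 21 366   9   5  15] [0.157 0.492 0.595
[... 2199 characters left out ...]
   8] [0.208 1.01  0.051]
org [397.4  41. ] [395  40   5   4  10] [0.21  1.041 0.054]
org [394.5  43.5] [394  42   2   4   4] [0.22  1.017 0.054]
org [382.9  49.5] [381  46   5   9  15] [0.214 0.95  0.052]
org [393.1  48.1] [390  47   8   4  11] [0.234 0.99  0.054]
org [387.2  50. ] [387  48   2   5   5] [0.233 0.958 0.054]
org [ 88.4 215.4] [  61  185   54   61 2644] [ 0.285 -0.381  0.005]
org [248. 204.] [246 202   5   5  15] [0.548 0.046 0.028]
org [240.1 208.6] [238 207   5   4  15] [0.551 0.016 0.029]
org [232.2 213.5] [230 212   5   4  16] [ 0.553 -0.015  0.028]
org [224.2 218.2] [222 216   5   5  16] [ 0.554 -0.046  0.027]
org [216.4 223.1] [214 221   6   5  17] [ 0.555 -0.073  0.028]
```

```bash
cat >> meas.py <<'E'
def rect(pts):
    (c,sz,a)=cv2.minAreaRect((np.array(pts)[:,:2]*1000).astype(np.float32)); b=cv2.boxPoints((c,sz,a))
    e=[b[1]-b[0],b[2]-b[1]]; e=max(e,key=np.linalg.norm); e=e if e[1]>0 else -e
    return np.array(c).round(1),np.sort(sz).round(1),round(float(np.arctan2(-e[0],e[1])),4)
def masks(s):
    H=hsv(s); h,sa,v=H[...,0],H[...,1],H[...,2]
    return dict(red=((h<6)|(h>174))&(sa>130)&(v>50),grn=(h>45)&(h<85)&(sa>90)&(v>35),blu=(h>108)&(h<125)&(sa>130)&(v>35))
E
python3 - <<'E'
from meas import *
from scipy.ndimage import binary_dilation
for n in('top','scene'):
    s=snap(n); W=cloud(s); M=masks(s)
    P=W.reshape(-1,3); z=P[:,2]
    inb=(P[:,0]>.40)&(P[:,0]<.63)&(P[:,1]>-.18)&(P[:,1]<.135)
    m=inb&(z>.066)&(z<.078); print(n,'box rim',m.sum(),rect(P[m]), np.median(z[m]))
    inc=(P[:,0]>.40)&(P[:,0]<.66)&(P[:,1]>.125)&(P[:,1]<.43)
    m=inc&(z>.02)&(z<.03); print('cover',m.sum(),rect(P[m]),np.median(z[m]))
    # tray rim from rays at z=.04 on outer contour
    l=max(comps(M['blu'],500),key=lambda c:c[1][4])
    v,u=np.nonzero(l[2]); R=np.array([ray(s,a,b,.04) for a,b in zip(u,v)])
    print('tray mask@.04',rect(R))
    it=(P[:,0]>.40)&(P[:,0]<.62)&(P[:,1]>-.46)&(P[:,1]<-.2)
    m=it&(z>.034)&(z<.046); print('tray rim',m.sum(),rect(P[m]))
    for k in('red','grn'):
        for c,st,l in comps(M[k]):
            p=ray(s,*c,.066)
            if .5<p[0]<.55 and abs(p[1]+.015)<.08: print(k,c.round(1),(p*1000).round(1))
    for c,st,l in comps(M['blu']):
        if st[4]<30:
            p=ray(s,*c,.056); print('knob',(p*1000).round(1))
E
```

```text
top box rim 581 (array([521.3, -14.3]), array([136.4, 256.6]), 0.0439) 0.06956972641981377
cover 3032 (array([541.4, 285.2]), array([154.7, 260.9]), 0.1225) 0.024309776124108205
tray mask@.04 (array([ 510., -315.]), array([130. , 208.9]), -0.005)
tray rim 282 (array([ 489.1, -317.6]), array([170.6, 206.5]), -0.0226)
red [294.9 185.6] [524.9 -43.8  66. ]
red [304.4 185.4] [524.8 -74.9  66. ]
red [267.5 187.5] [520.6  45.8  66. ]
grn [285.6 186.4] [522.9 -13.5  66. ]
knob [594.7 181.8  56. ]
knob [568.9 386.5  56. ]
knob [510.8 172.3  56. ]
knob [486.9 374.1  56. ]
scene box rim 535 (array([524.8, -15.9]), array([141.5, 259.2]), 0.0434) 0.06903048445426602
cover 1934 (array([546.2, 282.2]), array([158.8, 264. ]), 0.1127) 0.02308166382898584
tray mask@.04 (array([ 525. , -321.9]), array([148.7, 197.6]), 0.0003)
tray rim 372 (array([ 491.7, -320.2]), array([179.7, 204.5]), -0.0209)
red [242.3 190.9] [521.2  45.4  66. ]
red [218.6 204.9] [525.4 -44.1  66. ]
red [210.4 209.5] [526.  -73.9  66. ]
grn [226.3 200. ] [522.8 -14.9  66. ]
knob [ 467.1 -227.3   56. ]
```

```bash
cat >> meas.py <<'E'
from scipy.spatial.transform import Rotation as Ro
def tgt(x,y,z,yaw):  # mm, rad -> row
    o=robot.get_obs(); p=np.array(o['tool_pos']); R=Ro.from_euler('xyz',o['ee_rot'])
    T=Ro.from_euler('xyz',[np.pi,0,yaw])
    r=(R.inv()*T).as_rotvec(); d=R.inv().apply(np.array([x,y,z])/1000-p)*100
    print('t%.1f'%o['time'],'pos',(p*1000).round(1),'rpy',np.round(o['ee_rot'],3),'w%.1f'%(o['width']*1000),'F',np.round(o['wrist_force'],1),'T',np.round(o['wrist_torque'],2))
    print('ROW',r.round(3),d.round(2))
BX=np.array([522.5,-14.5]); BY=.041
def bp(x,y,c=BX,a=BY): return c+np.array([np.cos(a)*x-np.sin(a)*y,np.sin(a)*x+np.cos(a)*y])
E
python3 - <<'E'
from meas import *
s=snap('top');W=cloud(s);l=max(comps(masks(s)['blu'],500),key=lambda c:c[1][4])[2]
P=W[l]; m=P[:,2]<.012; print('floor',rect(P[m])); 
for y in(60,-30,-60): print(bp(0,y))
tgt(*bp(0,60),150,np.pi/2+BY)
E
```

```text
floor (array([ 510.6, -317.8]), array([123.1, 201.6]), -0.0037)
[520.04068915  45.44957706]
[523.72965542 -44.47478853]
[524.95931085 -74.44957706]
t0.3 pos [125.8 535.3 205.2] rpy [-3.141 -0.     2.911] w94.0 F [ 0.2 -0.5 -0.4] T [ 0.02  0.02 -0.04]
ROW [-0.     0.     1.299] [-49.59 -38.67   5.54]
```

Emit:
drive_tool(series=[[[0, 0, 1.3, -49.6, -38.7, 2, 70], [0, 0, 1.3, -49.6, -38.7, 2, 70], [0, 0, 1.3, -49.6, -38.7, 2, 70], [0, 0, 1.3, -49.6, -38.7, 2, 70], [0, 0, 1.3, -49.6, -38.7, 2, 70], [0, 0, 1.3, -49.6, -38.7, 2, 70], [0, 0, 1.3, -49.6, -38.7, 2, 70], [0, 0, 1.3, -49.6, -38.7, 2, 70], [0, 0, 1.3, -49.6, -38.7, 2, 70], [0, 0, 1.3, -49.6, -38.7, 2, 70], [0, 0, 1.3, -49.6, -38.7, 2, 70], [0, 0, 1.3, -49.6, -38.7, 2, 70], [0, 0, 1.3, -49.6, -38.7, 2, 70], [0, 0, 1.3, -49.6, -38.7, 2, 70], [0, 0, 1.3, -49.6, -38.7, 2, 70], [0, 0, 1.3, -49.6, -38.7, 2, 70], [0, 0, 1.3, -49.6, -38.7, 5.5, 70], [0, 0, 1.3, -49.6, -38.7, 5.5, 70], [0, 0, 1.3, -49.6, -38.7, 5.5, 70], [0, 0, 1.3, -49.6, -38.7, 5.5, 70]]])

```text
time: 2.35
tool_pos: [0.5205, 0.0458, 0.152]
ee_rot: [3.139, 0.0, 1.612]
wrist_force: [0.2, 0.4, 0.2]
width: 0.0656
```

```bash
python3 - <<'E'
from meas import *
tgt(*bp(0,60),38,np.pi/2+BY)
s=snap('scene'); cv2.imwrite('pics/s1.png',cv2.resize(s['img'][100:260,150:350],None,fx=4,fy=3.7,interpolation=cv2.INTER_CUBIC))
E
```

```text
t2.4 pos [520.5  45.8 152. ] rpy [3.139 0.    1.612] w65.6 F [0.2 0.4 0.2] T [-0.11  0.04  0.01]
ROW [0.002 0.    0.   ] [-0.03 -0.07 11.4 ]
```

View pics/s1.png

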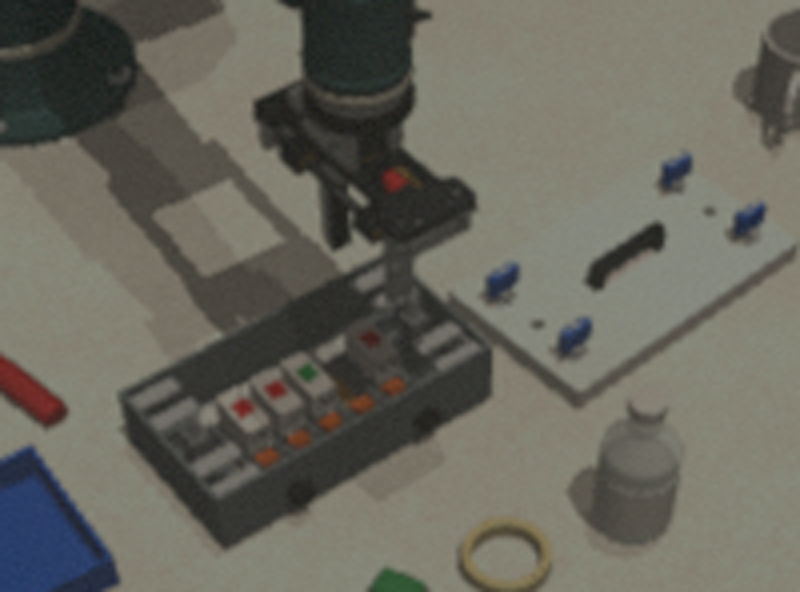

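The gripper sits squarely above the +60 red cartridge at (370,338). I'll descend and close.

Emit:
drive_tool(series=[[[0, 0, 0, 0, 0, 4, 70], [0, 0, 0, 0, 0, 7, 70], [0, 0, 0, 0, 0, 9, 70], [0, 0, 0, 0, 0, 10.5, 70], [0, 0, 0, 0, 0, 11.4, 70], [0, 0, 0, 0, 0, 11.4, 70], [0, 0, 0, 0, 0, 11.4, 70], [0, 0, 0, 0, 0, 11.4, 0], [0, 0, 0, 0, 0, 11.4, 0], [0, 0, 0, 0, 0, 11.4, 0], [0, 0, 0, 0, 0, 11.4, 0], [0, 0, 0, 0, 0, 11.4, 0], [0, 0, 0, 0, 0, 11.4, 0], [0, 0, 0, 0, 0, 11.4, 0]]])

```text
time: 3.8
tool_pos: [0.5207, 0.0455, 0.0391]
ee_rot: [3.14, 0.001, 1.612]
wrist_force: [-4.8, -0.9, 6.8]
width: 0.0459
```

```bash
python3 - <<'E'
from meas import *
tgt(*bp(0,60),38,np.pi/2+BY)
E
```

```text
t3.8 pos [520.7  45.5  39.1] rpy [3.140e+00 1.000e-03 1.612e+00] w45.9 F [-4.8 -0.9  6.8] T [-0.1   0.85  0.01]
ROW [ 0.002  0.001 -0.   ] [-0.   -0.07  0.1 ]
```

Emit:
drive_tool(series=[[[0, 0, 0, 0, 0, -0.3, 0], [0, 0, 0, 0, 0, -0.6, 0], [0, 0, 0, 0, 0, -0.9, 0], [0, 0, 0, 0, 0, -1.2, 0], [0, 0, 0, 0, 0, -1.6, 0], [0, 0, 0, 0, 0, -2, 0], [0, 0, 0, 0, 0, -4, 0], [0, 0, 0, 0, 0, -7, 0], [0, 0, 0, 0, 0, -10, 0], [0, 0, 0, 0, 0, -12.5, 0], [0, 0, 0, 0, 0, -12.5, 0]]])

```text
time: 4.9
tool_pos: [0.5244, 0.0455, 0.1701]
ee_rot: [3.126, 0.001, 1.612]
wrist_force: [0.7, 0.0, -0.4]
width: 0.0462
```

```bash
cat >> meas.py <<'E'
def tray(s):
    W=cloud(s);l=max(comps(masks(s)['blu'],200),key=lambda c:c[1][4])[2]; P=W[l]; return rect(P[P[:,2]<.012]),l.sum()
E
python3 - <<'E'
from meas import *
s=snap('top'); print(tray(s)); cv2.imwrite('pics/t2.png',cv2.resize(s['img'][140:230,150:430],None,fx=2.8,fy=2.8,interpolation=cv2.INTER_CUBIC))
tgt(511,-367.5,160,np.pi/2)
E
```

```text
((array([ 510.9, -318. ]), array([123.3, 200.7]), 0.0017), np.int64(2403))
t5.0 pos [522.9  45.5 167.2] rpy [3.131e+00 1.000e-03 1.612e+00] w45.7 F [ 0.5 -0.6 -1.7] T [-0.1   0.11 -0.  ]
ROW [0.01  0.001 0.041] [-41.22  -2.88   0.73]
```

View pics/t2.png

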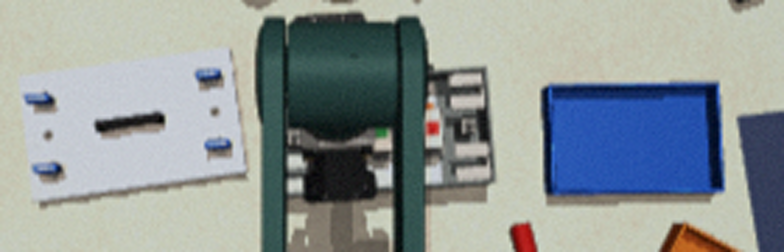

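The cartridge is in hand and the tray is unmoved (centre in the crop (632,138)). I'll carry it there.

Emit:
drive_tool(series=[[[0.01, 0, 0.04, -41.8, -2.9, 0, 0], [0.01, 0, 0.04, -41.8, -2.9, 0, 0], [0.01, 0, 0.04, -41.8, -2.9, 0, 0], [0.01, 0, 0.04, -41.8, -2.9, 0, 0], [0.01, 0, 0.04, -41.8, -2.9, 0, 0], [0.01, 0, 0.04, -41.8, -2.9, 0, 0], [0.01, 0, 0.04, -41.8, -2.9, 0, 0], [0.01, 0, 0.04, -41.8, -2.9, 0, 0], [0.01, 0, 0.04, -41.8, -2.9, 0, 0], [0.01, 0, 0.04, -41.8, -2.9, 0, 0], [0.01, 0, 0.04, -41.8, -2.9, 0, 0], [0.01, 0, 0.04, -41.8, -2.9, 3, 0], [0.01, 0, 0.04, -41.8, -2.9, 6, 0], [0.01, 0, 0.04, -41.8, -2.9, 9, 0], [0.01, 0, 0.04, -41.8, -2.9, 9, 0], [0.01, 0, 0.04, -41.8, -2.9, 9, 0]]])

```text
time: 6.55
tool_pos: [0.5122, -0.3714, 0.0773]
ee_rot: [-3.141, -0.0, 1.574]
wrist_force: [0.6, 0.1, -0.9]
width: 0.0454
```

```bash
python3 - <<'E'
from meas import *
tgt(511,-373,28,np.pi/2)
s=snap('scene'); cv2.imwrite('pics/s3.png',cv2.resize(s['img'][150:310,50:250],None,fx=4,fy=3.7,interpolation=cv2.INTER_CUBIC))
E
```

```text
t6.5 pos [ 512.2 -371.4   77.3] rpy [-3.141 -0.     1.574] w45.4 F [ 0.6  0.1 -0.9] T [-0.12  0.13 -0.  ]
ROW [-0.001 -0.     0.003] [-0.16 -0.12  4.93]
```

View pics/s3.png

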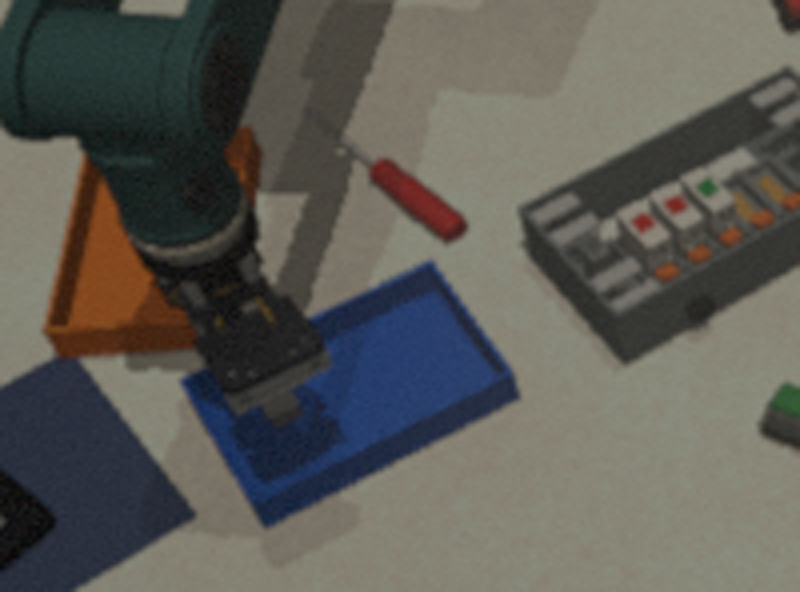

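Holding over the blue tray's far end, around (280,430) in the crop.

Emit:
drive_tool(series=[[[0, 0, 0, -0.1, -0.1, 2, 0], [0, 0, 0, -0.1, -0.1, 3.5, 0], [0, 0, 0, -0.1, -0.1, 4.3, 0], [0, 0, 0, -0.1, -0.1, 4.6, 0], [0, 0, 0, -0.1, -0.1, 4.8, 0], [0, 0, 0, -0.1, -0.1, 4.9, 0], [0, 0, 0, -0.1, -0.1, 5, 0], [0, 0, 0, -0.1, -0.1, 5, 0]]])

```text
time: 7.4
tool_pos: [0.5123, -0.3738, 0.0294]
ee_rot: [3.139, 0.003, 1.573]
wrist_force: [-0.3, 0.3, -1.2]
width: 0.0458
```

Emit:
drive_tool(series=[[[0, 0, 0, 0, 0, 0.1, 0], [0, 0, 0, 0, 0, 0.2, 0], [0, 0, 0, 0, 0, 0.2, 0], [0, 0, 0, 0, 0, 0.2, 0]]])

```text
time: 7.8
tool_pos: [0.5122, -0.3738, 0.0273]
ee_rot: [3.139, 0.002, 1.573]
wrist_force: [0.1, 0.0, -1.0]
width: 0.0459
```

Emit:
drive_tool(series=[[[0, 0, 0, 0, 0, 0.1, 0], [0, 0, 0, 0, 0, 0.15, 0], [0, 0, 0, 0, 0, 0.15, 0]]])

```text
time: 8.1
tool_pos: [0.5124, -0.374, 0.0271]
ee_rot: [3.139, 0.003, 1.573]
wrist_force: [-1.7, 1.7, 6.2]
width: 0.0457
```

Contact at +6 N, so the cartridge is on the floor. Next: release, rise, and move over to the next one.

Emit:
drive_tool(series=[[[0, 0, 0, 0, 0, 0, 10], [0, 0, 0, 0, 0, 0, 60], [0, 0, 0, 0, 0, 0, 70], [0, 0, 0, 0, 0, 0, 70], [0, 0, 0, 0, 0, 0, 70], [0, 0, 0, 0, 0, -2, 70], [0, 0, 0, 0, 0, -5, 70], [0, 0, 0, 0, 0, -9, 70], [0, 0, 0, 0, 0, -13, 70], [0, 0, 0, 0, 0, -13, 70], [0, 0, 0, 0, 0, -13, 70]]])

```text
time: 9.2
tool_pos: [0.5126, -0.3741, 0.1586]
ee_rot: [3.136, 0.005, 1.573]
wrist_force: [-0.0, -0.0, -0.1]
width: 0.0653
```

```bash
python3 - <<'E'
from meas import *
tgt(*bp(0,-60),150,np.pi/2+BY)
s=snap('scene'); cv2.imwrite('pics/s4.png',cv2.resize(s['img'][150:310,50:250],None,fx=4,fy=3.7,interpolation=cv2.INTER_CUBIC))
E
```

```text
t9.2 pos [ 512.6 -374.1  158.6] rpy [3.136 0.005 1.573] w65.3 F [-0.  -0.  -0.1] T [-0.05  0.14 -0.05]
ROW [ 0.005  0.005 -0.038] [29.96  1.31  0.72]
```

View pics/s4.png

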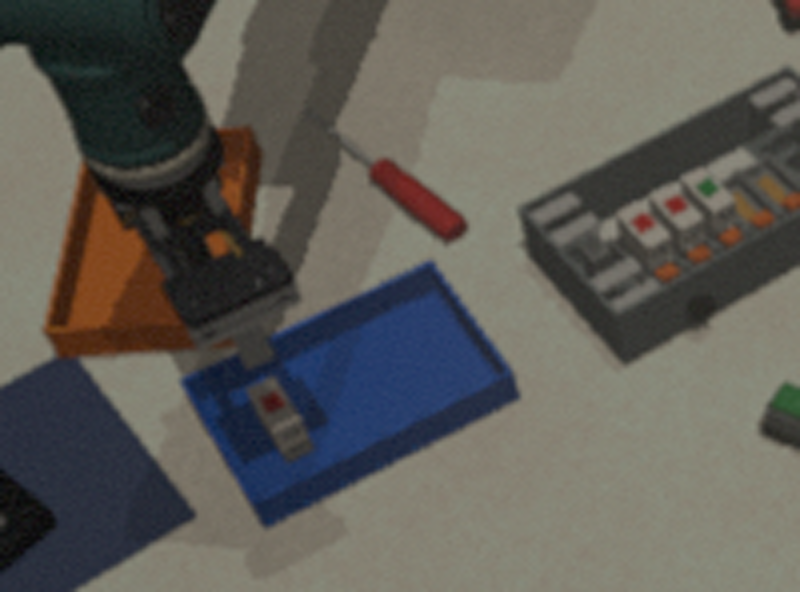

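The first cartridge stands upright in the tray at (280,415). On to seat -60.

Emit:
drive_tool(series=[[[0, 0, -0.04, 30, 1.3, 0, 70], [0, 0, -0.04, 30, 1.3, 0, 70], [0, 0, -0.04, 30, 1.3, 0, 70], [0, 0, -0.04, 30, 1.3, 0, 70], [0, 0, -0.04, 30, 1.3, 0, 70], [0, 0, -0.04, 30, 1.3, 0, 70], [0, 0, -0.04, 30, 1.3, 0, 70], [0, 0, -0.04, 30, 1.3, 0, 70], [0, 0, -0.04, 30, 1.3, 4, 70], [0, 0, -0.04, 30, 1.3, 4, 70], [0, 0, -0.04, 30, 1.3, 4, 70]]])

```text
time: 10.35
tool_pos: [0.5228, -0.0746, 0.1141]
ee_rot: [-3.139, 0.002, 1.611]
wrist_force: [0.8, -0.0, 0.5]
width: 0.0656
```

```bash
python3 - <<'E'
from meas import *
tgt(*bp(0,-60),38,np.pi/2+BY)
E
```

```text
t10.3 pos [522.8 -74.6 114.1] rpy [-3.139e+00  2.000e-03  1.611e+00] w65.6 F [ 0.8 -0.   0.5] T [-0.06  0.08 -0.  ]
ROW [-0.002  0.002 -0.001] [0.02 0.23 7.61]
```

Emit:
drive_tool(series=[[[0, 0, 0, 0, 0.15, 3, 70], [0, 0, 0, 0, 0.15, 5.5, 70], [0, 0, 0, 0, 0.15, 7, 70], [0, 0, 0, 0, 0.15, 7.6, 70], [0, 0, 0, 0, 0.15, 7.6, 70], [0, 0, 0, 0, 0.15, 7.6, 70], [0, 0, 0, 0, 0.15, 7.6, 0], [0, 0, 0, 0, 0.15, 7.6, 0], [0, 0, 0, 0, 0.15, 7.6, 0], [0, 0, 0, 0, 0.15, 7.6, 0], [0, 0, 0, 0, 0.15, 7.6, 0], [0, 0, 0, 0, 0.15, 7.6, 0], [0, 0, 0, 0, 0.15, 7.6, 0]]])

```text
time: 11.65
tool_pos: [0.5247, -0.0747, 0.039]
ee_rot: [-3.141, 0.002, 1.611]
wrist_force: [-0.7, -0.0, 5.1]
width: 0.0452
```

Emit:
drive_tool(series=[[[0, 0, 0, 0, 0, -0.3, 0], [0, 0, 0, 0, 0, -0.6, 0], [0, 0, 0, 0, 0, -0.9, 0], [0, 0, 0, 0, 0, -1.2, 0], [0, 0, 0, 0, 0, -1.6, 0], [0, 0, 0, 0, 0, -2, 0], [0, 0, 0, 0, 0, -4, 0], [0, 0, 0, 0, 0, -7, 0], [0, 0, 0, 0, 0, -10, 0], [0, 0, 0, 0, 0, -12, 0], [0, 0, 0, 0, 0, -12, 0], [0, 0, 0, 0, 0, -12, 0]]])

```text
time: 12.85
tool_pos: [0.5249, -0.0746, 0.1591]
ee_rot: [3.141, 0.002, 1.611]
wrist_force: [-0.3, 0.4, -0.8]
width: 0.0458
```

```bash
python3 - <<'E'
from meas import *
s=snap('top'); print(tray(s)); cv2.imwrite('pics/t5.png',cv2.resize(s['img'][140:230,150:430],None,fx=2.8,fy=2.8,interpolation=cv2.INTER_CUBIC))
tgt(511,-318,160,np.pi/2)
E
```

```text
((array([ 510.2, -330.9]), array([123.2, 175.6]), -0.0106), np.int64(1814))
t12.9 pos [524.2 -74.4 157.9] rpy [-3.139e+00  2.000e-03  1.611e+00] w46.0 F [-0.1  0.3 -1.3] T [-0.13  0.04 -0.05]
ROW [-0.002  0.002  0.041] [-24.29  -2.31  -0.17]
```

View pics/t5.png

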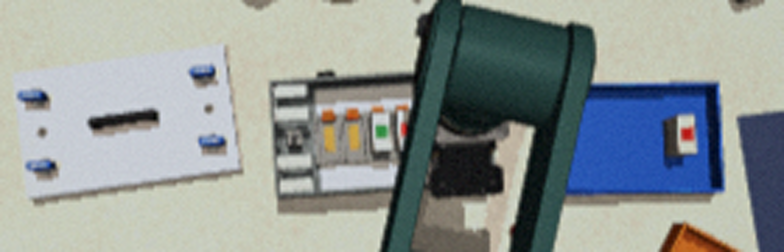

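The tray has not moved: its right edge is still at 722, and the arm hides the left end. The cover has shifted a little to the left, so I'll re-measure it later. Carrying the second cartridge to the tray's middle.

Emit:
drive_tool(series=[[[0, 0, 0.04, -24.3, -2.3, 0, 0], [0, 0, 0.04, -24.3, -2.3, 0, 0], [0, 0, 0.04, -24.3, -2.3, 0, 0], [0, 0, 0.04, -24.3, -2.3, 0, 0], [0, 0, 0.04, -24.3, -2.3, 0, 0], [0, 0, 0.04, -24.3, -2.3, 0, 0], [0, 0, 0.04, -24.3, -2.3, 0, 0], [0, 0, 0.04, -24.3, -2.3, 4, 0], [0, 0, 0.04, -24.3, -2.3, 8, 0], [0, 0, 0.04, -24.3, -2.3, 10.5, 0], [0, 0, 0.04, -24.3, -2.3, 12, 0], [0, 0, 0.04, -24.3, -2.3, 12.6, 0], [0, 0, 0.04, -24.3, -2.3, 12.8, 0], [0, 0, 0.04, -24.3, -2.3, 12.8, 0]]])

```text
time: 14.3
tool_pos: [0.5117, -0.3185, 0.0317]
ee_rot: [-3.141, 0.003, 1.572]
wrist_force: [-0.3, 0.6, -0.1]
width: 0.0458
```

Emit:
drive_tool(series=[[[0, 0, 0, 0, 0, 0.2, 0], [0, 0, 0, 0, 0, 0.3, 0], [0, 0, 0, 0, 0, 0.4, 0], [0, 0, 0, 0, 0, 0.45, 0], [0, 0, 0, 0, 0, 0.45, 0]]])

```text
time: 14.8
tool_pos: [0.5117, -0.3185, 0.0272]
ee_rot: [-3.141, 0.003, 1.572]
wrist_force: [-0.4, -0.1, -0.4]
width: 0.0457
```

Emit:
drive_tool(series=[[[0, 0, 0, 0, 0, 0.1, 0], [0, 0, 0, 0, 0, 0.15, 0], [0, 0, 0, 0, 0, 0.15, 0]]])

```text
time: 15.1
tool_pos: [0.5118, -0.3187, 0.0269]
ee_rot: [3.141, 0.003, 1.572]
wrist_force: [-1.8, 1.3, 5.0]
width: 0.0459
```

Emit:
drive_tool(series=[[[0, 0, 0, 0, 0, 0, 10], [0, 0, 0, 0, 0, 0, 60], [0, 0, 0, 0, 0, 0, 70], [0, 0, 0, 0, 0, 0, 70], [0, 0, 0, 0, 0, 0, 70], [0, 0, 0, 0, 0, -2, 70], [0, 0, 0, 0, 0, -5, 70], [0, 0, 0, 0, 0, -9, 70], [0, 0, 0, 0, 0, -13, 70], [0, 0, 0, 0, 0, -13, 70], [0, 0, 0, 0, 0, -13, 70]]])

```text
time: 16.2
tool_pos: [0.5124, -0.3187, 0.1584]
ee_rot: [3.139, 0.005, 1.572]
wrist_force: [-0.1, -0.1, -0.3]
width: 0.066
```

```bash
python3 - <<'E'
from meas import *
tgt(*bp(0,-30),150,np.pi/2+BY)
E
```

```text
t16.2 pos [ 512.4 -318.7  158.4] rpy [3.139 0.005 1.572] w66.0 F [-0.1 -0.1 -0.3] T [-0.1   0.07  0.01]
ROW [ 0.002  0.005 -0.04 ] [27.42  1.16  0.69]
```

Emit:
drive_tool(series=[[[0, 0, -0.04, 27.4, 1.1, 0, 70], [0, 0, -0.04, 27.4, 1.1, 0, 70], [0, 0, -0.04, 27.4, 1.1, 0, 70], [0, 0, -0.04, 27.4, 1.1, 0, 70], [0, 0, -0.04, 27.4, 1.1, 0, 70], [0, 0, -0.04, 27.4, 1.1, 0, 70], [0, 0, -0.04, 27.4, 1.1, 0, 70], [0, 0, -0.04, 27.4, 1.1, 0, 70], [0, 0, -0.04, 27.4, 1.1, 4, 70], [0, 0, -0.04, 27.4, 1.1, 4, 70], [0, 0, -0.04, 27.4, 1.1, 4, 70]]])

```text
time: 17.3
tool_pos: [0.5221, -0.046, 0.1156]
ee_rot: [-3.14, 0.005, 1.61]
wrist_force: [0.7, 0.6, 0.4]
width: 0.0661
```

```bash
python3 - <<'E'
from meas import *
tgt(*bp(0,-30),38,np.pi/2+BY)
E
```

```text
t17.3 pos [522.1 -46.  115.6] rpy [-3.14   0.005  1.61 ] w66.1 F [0.7 0.6 0.4] T [-0.01  0.06  0.01]
ROW [-0.002  0.005 -0.002] [0.18 0.18 7.76]
```

Emit:
drive_tool(series=[[[0, 0, 0, 0.15, 0.1, 3, 70], [0, 0, 0, 0.15, 0.1, 5.5, 70], [0, 0, 0, 0.15, 0.1, 7, 70], [0, 0, 0, 0.15, 0.1, 7.7, 70], [0, 0, 0, 0.15, 0.1, 7.7, 70], [0, 0, 0, 0.15, 0.1, 7.7, 70], [0, 0, 0, 0.15, 0.1, 7.7, 0], [0, 0, 0, 0.15, 0.1, 7.7, 0], [0, 0, 0, 0.15, 0.1, 7.7, 0], [0, 0, 0, 0.15, 0.1, 7.7, 0], [0, 0, 0, 0.15, 0.1, 7.7, 0], [0, 0, 0, 0.15, 0.1, 7.7, 0], [0, 0, 0, 0.15, 0.1, 7.7, 0]]])

```text
time: 18.6
tool_pos: [0.5235, -0.0449, 0.0394]
ee_rot: [-3.142, 0.005, 1.61]
wrist_force: [-0.5, -0.3, 4.6]
width: 0.0454
```

```bash
python3 - <<'E'
from meas import *
tgt(*bp(0,-30),38,np.pi/2+BY)
E
```

```text
t18.6 pos [523.5 -44.9  39.4] rpy [-3.142  0.005  1.61 ] w45.4 F [-0.5 -0.3  4.6] T [-0.09  0.15 -0.04]
ROW [-0.     0.005 -0.002] [0.04 0.03 0.14]
```

Emit:
drive_tool(series=[[[0, 0, 0, 0, 0, -0.3, 0], [0, 0, 0, 0, 0, -0.6, 0], [0, 0, 0, 0, 0, -0.9, 0], [0, 0, 0, 0, 0, -1.2, 0], [0, 0, 0, 0, 0, -1.6, 0], [0, 0, 0, 0, 0, -2, 0], [0, 0, 0, 0, 0, -4, 0], [0, 0, 0, 0, 0, -7, 0], [0, 0, 0, 0, 0, -10, 0], [0, 0, 0, 0, 0, -12, 0], [0, 0, 0, 0, 0, -12, 0], [0, 0, 0, 0, 0, -12, 0]]])

```text
time: 19.8
tool_pos: [0.5236, -0.0443, 0.1596]
ee_rot: [3.141, 0.005, 1.61]
wrist_force: [0.1, -0.7, -1.2]
width: 0.0461
```

```bash
python3 - <<'E'
from meas import *
s=snap('scene'); print(tray(s)); cv2.imwrite('pics/s6.png',cv2.resize(s['img'][150:310,50:250],None,fx=4,fy=3.7,interpolation=cv2.INTER_CUBIC))
tgt(511,-263,160,np.pi/2)
E
```

```text
((array([ 512.3, -320.1]), array([136.1, 196. ]), -0.0045), np.int64(2036))
t19.9 pos [522.9 -44.2 158.4] rpy [-3.14   0.005  1.61 ] w45.6 F [-0.4 -0.5 -0.5] T [-0.03  0.03  0.  ]
ROW [-0.001  0.005  0.039] [-21.82  -2.04  -0.06]
```

View pics/s6.png

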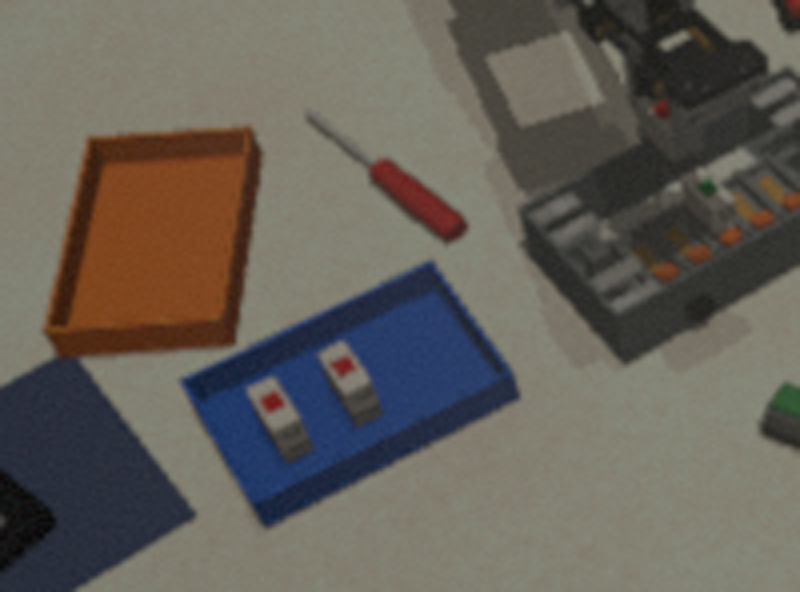

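Two cartridges stand upright in the tray at (280,415) and (348,380), the tray is unmoved, and the third is in hand. Placing it at y=-263.

Emit:
drive_tool(series=[[[0, 0, 0.04, -21.8, -2.1, 0, 0], [0, 0, 0.04, -21.8, -2.1, 0, 0], [0, 0, 0.04, -21.8, -2.1, 0, 0], [0, 0, 0.04, -21.8, -2.1, 0, 0], [0, 0, 0.04, -21.8, -2.1, 0, 0], [0, 0, 0.04, -21.8, -2.1, 0, 0], [0, 0, 0.04, -21.8, -2.1, 0, 0], [0, 0, 0.04, -21.8, -2.1, 4, 0], [0, 0, 0.04, -21.8, -2.1, 8, 0], [0, 0, 0.04, -21.8, -2.1, 10.5, 0], [0, 0, 0.04, -21.8, -2.1, 12, 0], [0, 0, 0.04, -21.8, -2.1, 12.6, 0], [0, 0, 0.04, -21.8, -2.1, 13, 0], [0, 0, 0.04, -21.8, -2.1, 13, 0]]])

```text
time: 21.25
tool_pos: [0.5111, -0.2634, 0.0305]
ee_rot: [3.141, 0.006, 1.57]
wrist_force: [0.1, -0.4, -0.3]
width: 0.0455
```

Emit:
drive_tool(series=[[[0, 0, 0, 0, 0, 0.2, 0], [0, 0, 0, 0, 0, 0.3, 0], [0, 0, 0, 0, 0, 0.4, 0], [0, 0, 0, 0, 0, 0.45, 0], [0, 0, 0, 0, 0, 0.45, 0]]])

```text
time: 21.75
tool_pos: [0.5117, -0.2639, 0.0274]
ee_rot: [3.14, 0.007, 1.57]
wrist_force: [-1.3, 0.7, 5.5]
width: 0.0457
```

Contact. Release, rise, and retreat clear for a look.

Emit:
drive_tool(series=[[[0, 0, 0, 0, 0, 0, 10], [0, 0, 0, 0, 0, 0, 60], [0, 0, 0, 0, 0, 0, 70], [0, 0, 0, 0, 0, 0, 70], [0, 0, 0, 0, 0, 0, 70], [0, 0, 0, 0, 0, -2, 70], [0, 0, 0, 0, 0, -5, 70], [0, 0, 0, 0, 0, -9, 70], [0, 0, 0, 0, 0, -13, 60], [0, 0, 0, 0, -20, -15, 60], [0, 0, 0, 0, -20, -17, 60], [0, 0, 0, 0, -20, -17, 60], [0, 0, 0, 0, -20, -17, 60], [0, 0, 0, 0, -20, -17, 60]]])

```text
time: 23.15
tool_pos: [0.3085, -0.2631, 0.1992]
ee_rot: [3.138, 0.011, 1.566]
wrist_force: [0.8, 0.5, 0.2]
width: 0.0565
```

```bash
python3 - <<'E'
from meas import *
for n in('top','scene'):
    s=snap(n); np.savez(f'{n}7.npz',**s); M=masks(s)
    W=cloud(s);P=W.reshape(-1,3); z=P[:,2]
    inc=(P[:,0]>.36)&(P[:,0]<.70)&(P[:,1]>.123)&(P[:,1]<.47)
    m=inc&(z>.02)&(z<.03); print('cover',m.sum(),rect(P[m]),np.median(z[m]))
    for c,st,l in comps(M['blu']):
        if st[4]<30:
            p=ray(s,*c,.049); print('knob',c.round(1),(p*1000).round(1))
    i=s['img']; a=i[140:230,140:440] if n=='top' else i[120:300,80:360]
    cv2.imwrite(f'pics/{n}7.png',cv2.resize(a,None,fx=2.6,fy=2.6,interpolation=cv2.INTER_CUBIC))
    c=i[150:222,148:335] if n=='top' else i[135:250,170:355]
    cv2.imwrite(f'pics/{n}7c.png',cv2.resize(c,None,fx=4.2,fy=4.2,interpolation=cv2.INTER_CUBIC))
E
```

```text
cover 3024 (array([545.1, 292.3]), array([154.5, 260.3]), 0.1168) 0.02437552583658028
knob [221.8 165.6] [599.1 196.   49. ]
knob [162.  174.6] [573.5 395.9  49. ]
knob [226.7 190.4] [515.7 180.8  49. ]
knob [167.5 198.5] [493.2 377.5  49. ]
cover 1982 (array([489.8, 283.2]), array([263.5, 281.5]), -1.4647) 0.023117746784909424
knob [ 5.7 40.9] [-770.4 -320.5   49. ]
knob [ 2.5 46.5] [-735.8 -343.9   49. ]
knob [136.  232.8] [ 461.2 -293.2   49. ]
knob [138.5 234.8] [ 471.9 -290.2   49. ]
knob [172.4 244. ] [ 557.8 -223.5   49. ]
knob [147.  272.7] [ 600.4 -326.3   49. ]
```

View pics/scene7.png

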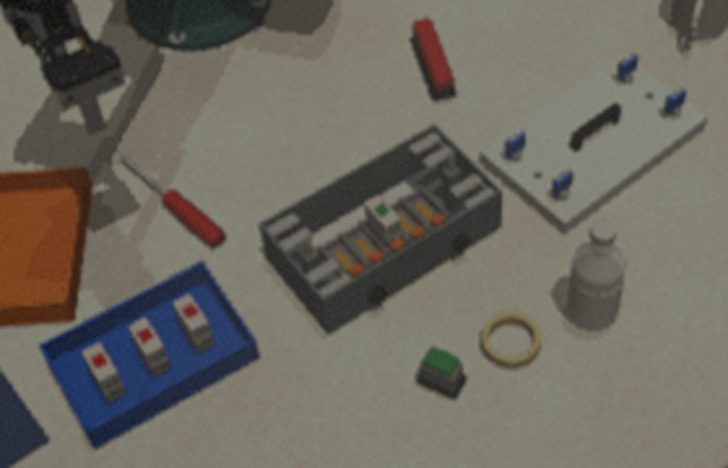

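View pics/top7c.png

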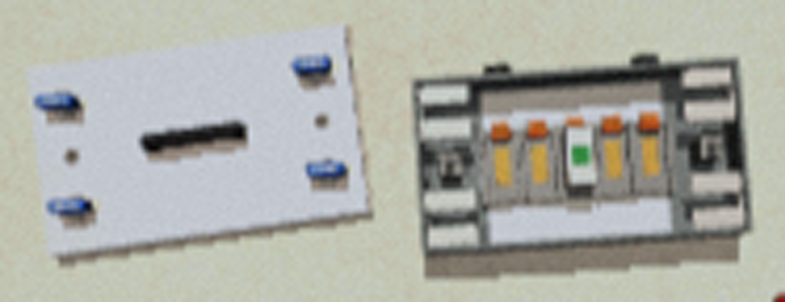

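All three red cartridges stand in the blue tray (scene crop (103,370), (148,345), (194,320)), and only the green one is left in the box, at (380,212). The cover has been knocked and now sits at (200,140) in the top crop. I'll measure its holes, and the camera-to-arm offset using the cartridges I placed.

```bash
cat >> meas.py <<'E'
def darkspot(s,u,v,r=4):
    g=cv2.cvtColor(s['img'],cv2.COLOR_BGR2GRAY).astype(float); u0,v0=int(round(u)),int(round(v))
    a=g[v0-r:v0+r+1,u0-r:u0+r+1]; w=np.clip(np.median(a)-10-a,0,None); vv,uu=np.mgrid[v0-r:v0+r+1,u0-r:u0+r+1]
    return (w*uu).sum()/w.sum(),(w*vv).sum()/w.sum(),a.min(),np.median(a)
E
python3 - <<'E'
from meas import *
for n in('top','scene'):
    s=dict(np.load(f'{n}7.npz')); M=masks(s)
    for c,st,l in comps(M['red']):
        p=ray(s,*c,.054)*1000
        if st[4]<40 and p[1]<-200: print(n,'tray red',c.round(1),p.round(1))
    for c,st,l in comps(M['grn']):
        p=ray(s,*c,.066)*1000
        if st[4]<40 and abs(p[0]-523)<10: print(n,'green',p.round(1))
    hs=[(164.9,187.1),(224.4,178.6)] if n=='top' else [(329.7,156.7),(286.7,187.1)]
    pp=[]
    for h in hs:
        d=darkspot(s,*h,r=3); p=ray(s,d[0],d[1],.023)*1000; pp.append(p); print(n,'hole',np.round(d,1),p.round(1))
    d=pp[0]-pp[1]; print('mid',((pp[0]+pp[1])/2).round(1),'len',np.linalg.norm(d).round(1),'yaw',np.arctan2(-d[0],d[1]).round(4))
    # handle: dark pixels high
    W=cloud(s); g=s['img'].max(2); z=W[...,2]; m=(g<60)&(z>.035)&(z<.06)&(abs(W[...,0]-.545)<.06)&(abs(W[...,1]-.29)<.07)
    v,u=np.nonzero(m); 
    print('handle',m.sum(),rect(np.array([ray(s,a,b,.05) for a,b in zip(u,v)])),np.nanmedian(z[m]), np.nanmax(z[m]))
E
```

```text
top tray red [361.5 188.5] [ 511.5 -263.8   54. ]
top tray red [378.1 187.8] [ 512.7 -318.5   54. ]
top tray red [395.  187.5] [ 512.3 -373.9   54. ]
top green [522.9 -13.5  66. ]
top hole [164.6 186.8  88.  197. ] [535.1 393.9  23. ]
top hole [224.1 178.4  91.  198. ] [559.3 191.5  23. ]
mid [547.2 292.7  23. ] len 203.9 yaw 0.1186
handle 74 (array([545.5, 290.6]), array([10.4, 77.4]), 0.1201) 0.05311031038593438 0.05886497869074384
scene tray red [152.6 239.2] [ 513.4 -264.1   54. ]
scene tray red [135.3 248.5] [ 513.2 -319.2   54. ]
scene tray red [117.8 258.3] [ 514.4 -374.    54. ]
scene green [523.2 -14.3  66. ]
scene hole [329.3 156.4  86.  131. ] [536.4 392.5  23. ]
scene hole [286.4 187.   77.  130. ] [560.3 190.1  23. ]
mid [548.3 291.3  23. ] len 203.8 yaw 0.1172
handle 83 (array([554.7, 286.4]), array([19.3, 83.3]), 0.1041) 0.04918534246463779 0.05661096619263002
```

```bash
python3 - <<'E'
from meas import *
tgt(546.2,292.5,120,np.pi/2+.118)
E
```

```text
t23.2 pos [ 311.1 -263.1  197.8] rpy [3.138 0.008 1.568] w56.4 F [ 0.5  0.5 -0.4] T [-0.04  0.1  -0.08]
ROW [ 0.004  0.009 -0.121] [55.68 23.33  7.41]
```

Emit:
drive_tool(series=[[[0, 0.01, -0.12, 55.7, 23.3, 0.5, 40], [0, 0.01, -0.12, 55.7, 23.3, 0.5, 40], [0, 0.01, -0.12, 55.7, 23.3, 0.5, 40], [0, 0.01, -0.12, 55.7, 23.3, 0.5, 40], [0, 0.01, -0.12, 55.7, 23.3, 0.5, 40], [0, 0.01, -0.12, 55.7, 23.3, 0.5, 40], [0, 0.01, -0.12, 55.7, 23.3, 0.5, 40], [0, 0.01, -0.12, 55.7, 23.3, 0.5, 40], [0, 0.01, -0.12, 55.7, 23.3, 0.5, 40], [0, 0.01, -0.12, 55.7, 23.3, 0.5, 40], [0, 0.01, -0.12, 55.7, 23.3, 0.5, 40], [0, 0.01, -0.12, 55.7, 23.3, 0.5, 40], [0, 0.01, -0.12, 55.7, 23.3, 0.5, 40], [0, 0.01, -0.12, 55.7, 23.3, 4, 40], [0, 0.01, -0.12, 55.7, 23.3, 7, 40], [0, 0.01, -0.12, 55.7, 23.3, 7, 40], [0, 0.01, -0.12, 55.7, 23.3, 7, 40]]])

```text
time: 24.95
tool_pos: [0.5454, 0.2929, 0.1231]
ee_rot: [3.14, -0.0, 1.689]
wrist_force: [0.5, 0.6, 0.2]
width: 0.0373
```

```bash
python3 - <<'E'
from meas import *
tgt(546.2,292.5,30,np.pi/2+.118)
s=snap('scene'); cv2.imwrite('pics/s8.png',cv2.resize(s['img'][100:220,230:390],None,fx=4.9,fy=4.9,interpolation=cv2.INTER_CUBIC))
for h in [(329.7,156.7),(286.7,187.1)]:
    d=darkspot(s,*h,r=3); print(np.round(d,1),(ray(s,d[0],d[1],.023)*1000).round(1))
E
```

```text
t24.9 pos [545.4 292.9 123.1] rpy [ 3.14  -0.     1.689] w37.3 F [0.5 0.6 0.2] T [ 0.01  0.06 -0.03]
ROW [ 0.001 -0.    -0.   ] [-0.06  0.07  9.31]
[329.3 156.5  85.  130. ] [536.6 392.4  23. ]
[286.4 187.   70.  117. ] [560.4 190.2  23. ]
```

View pics/s8.png

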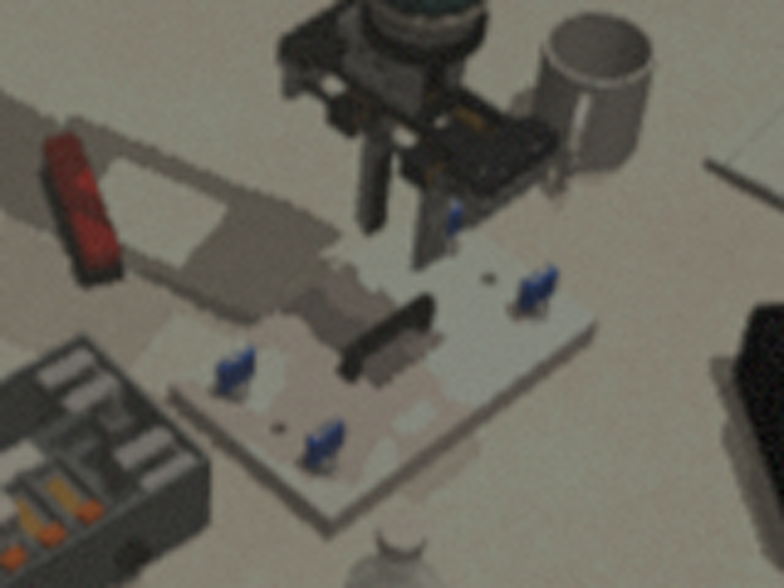

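The gripper is above the handle (390,335), the cover has not moved since, and the mug is clear. Descending.

Emit:
drive_tool(series=[[[0, 0, 0, 0, 0, 4, 40], [0, 0, 0, 0, 0, 7, 40], [0, 0, 0, 0, 0, 8.5, 40], [0, 0, 0, 0, 0, 9.2, 40], [0, 0, 0, 0, 0, 9.2, 40], [0, 0, 0, 0, 0, 9.2, 40], [0, 0, 0, 0, 0, 9.2, 0], [0, 0, 0, 0, 0, 9.2, 0], [0, 0, 0, 0, 0, 9.2, 0], [0, 0, 0, 0, 0, 9.2, 0], [0, 0, 0, 0, 0, 9.2, 0], [0, 0, 0, 0, 0, 9.2, 0], [0, 0, 0, 0, 0, 9.2, 0], [0, 0, 0, 0, 0, 9.2, 0]]])

```text
time: 26.4
tool_pos: [0.5469, 0.2935, 0.0336]
ee_rot: [3.136, -0.002, 1.689]
wrist_force: [-1.8, -0.5, 4.1]
width: 0.0117
```

```bash
python3 - <<'E'
from meas import *
tgt(546.2,292.5,30,np.pi/2+.118)
E
```

```text
t26.4 pos [546.9 293.5  33.6] rpy [ 3.136e+00 -2.000e-03  1.689e+00] w11.7 F [-1.8 -0.5  4.1] T [-0.16  0.35 -0.01]
ROW [ 0.005 -0.002 -0.   ] [-0.09 -0.08  0.36]
```

The grip sits a bit high on the bar, so I'll reopen and go 5 mm lower.

Emit:
drive_tool(series=[[[0, 0, 0, 0, 0, 0, 25], [0, 0, 0, 0, 0, 0, 25], [0, 0, 0, -0.1, 0, 0.3, 25], [0, 0, 0, -0.1, 0, 0.5, 25], [0, 0, 0, -0.1, 0, 0.5, 25], [0, 0, 0, -0.1, 0, 0.5, 25], [0, 0, 0, -0.1, 0, 0.5, 0], [0, 0, 0, -0.1, 0, 0.5, 0], [0, 0, 0, -0.1, 0, 0.5, 0], [0, 0, 0, -0.1, 0, 0.5, 0], [0, 0, 0, -0.1, 0, 0.5, 0]]])

```text
time: 27.5
tool_pos: [0.5471, 0.2925, 0.0287]
ee_rot: [3.136, -0.002, 1.689]
wrist_force: [0.4, 0.4, 0.3]
width: 0.0112
```

```bash
python3 - <<'E'
from meas import *
tgt(546.2,292.5,30,np.pi/2+.118)
E
```

```text
t27.5 pos [547.1 292.5  28.7] rpy [ 3.136e+00 -2.000e-03  1.689e+00] w11.2 F [0.4 0.4 0.3] T [-0.06  0.05  0.02]
ROW [ 0.005 -0.002 -0.   ] [ 0.01 -0.09 -0.13]
```

Emit:
drive_tool(series=[[[0, 0, 0, 0, 0, -0.5, 0], [0, 0, 0, 0, 0, -1, 0], [0, 0, 0, 0, 0, -2, 0], [0, 0, 0, 0, 0, -4, 0], [0, 0, 0, 0, 0, -6, 0], [0, 0, 0, 0, 0, -8, 0], [0, 0, 0, 0, 0, -10, 0], [0, 0, 0, 0, 0, -12, 0], [0, 0, 0, 0, 0, -14, 0], [0, 0, 0, 0, 0, -14, 0], [0, 0, 0, 0, 0, -14, 0]]])

```text
time: 28.6
tool_pos: [0.5464, 0.2922, 0.1689]
ee_rot: [3.136, -0.002, 1.689]
wrist_force: [-0.4, 0.6, -4.8]
width: 0.0116
```

```bash
python3 - <<'E'
from meas import *
tgt(522.4,-14.1,165,np.pi/2+.041)
s=snap('scene'); cv2.imwrite('pics/s9.png',cv2.resize(s['img'][50:230,170:390],None,fx=3.6,fy=3.3,interpolation=cv2.INTER_CUBIC))
E
```

```text
t28.6 pos [546.4 292.2 168.9] rpy [ 3.136e+00 -2.000e-03  1.689e+00] w11.6 F [-0.4  0.6 -4.8] T [-0.05  0.08 -0.02]
ROW [ 0.006 -0.002  0.077] [-30.14  -5.98   0.3 ]
```

View pics/s9.png

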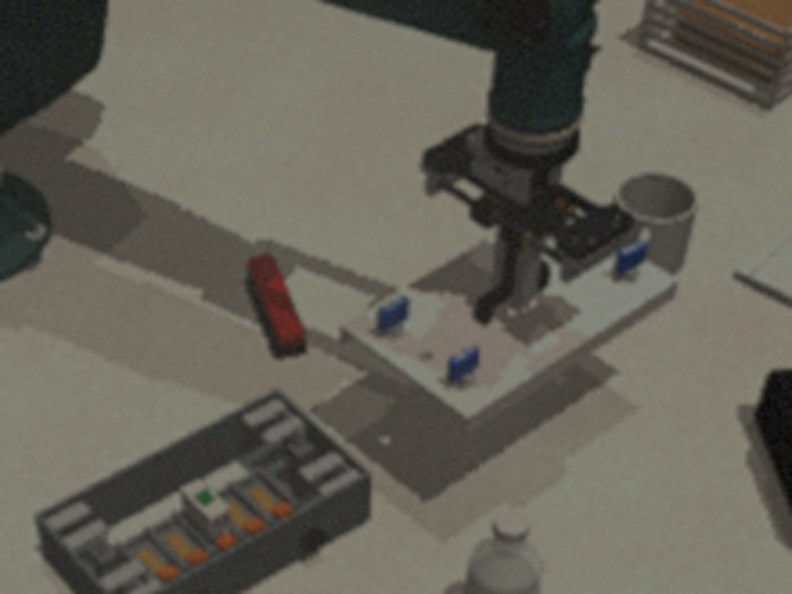

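The cover is lifted level. Carrying it over the box at a moderate pace.

Emit:
drive_tool(series=[[[0, 0, 0.01, -2, -0.4, 0, 0], [0, 0, 0.02, -5, -1, 0, 0], [0, 0, 0.03, -8, -1.6, 0, 0], [0, 0, 0.04, -11, -2.2, 0, 0], [0, 0, 0.05, -14, -2.8, 0, 0], [0, 0, 0.06, -17, -3.4, 0, 0], [0, 0, 0.07, -20, -4, 0, 0], [0, 0, 0.077, -23, -4.6, 0, 0], [0, 0, 0.077, -26, -5.2, 0, 0], [0, 0, 0.077, -28.5, -5.7, 0, 0], [0, 0, 0.077, -30.1, -6, 0, 0], [0, 0, 0.077, -30.1, -6, 0, 0], [0, 0, 0.077, -30.1, -6, 0, 0], [0, 0, 0.077, -30.1, -6, 0, 0]]])

```text
time: 30.05
tool_pos: [0.5212, -0.0131, 0.1661]
ee_rot: [3.14, -0.002, 1.612]
wrist_force: [0.2, -0.6, -5.5]
width: 0.0113
```

```bash
python3 - <<'E'
from meas import *
tgt(522.4,-14.1,165,np.pi/2+.041)
for n in('scene','top'):
    s=snap(n); np.savez(f'{n}10.npz',**s)
    a=s['img'][90:250,160:320] if n=='scene' else s['img'][140:230,220:350]
    f=3.7 if n=='scene' else 6
    cv2.imwrite(f'pics/{n}10.png',cv2.resize(a,None,fx=f,fy=f,interpolation=cv2.INTER_CUBIC))
E
```

```text
t30.1 pos [521.2 -13.1 166.1] rpy [ 3.140e+00 -2.000e-03  1.612e+00] w11.3 F [ 0.2 -0.6 -5.5] T [-0.04  0.03 -0.05]
ROW [ 0.002 -0.002  0.001] [-0.11  0.12  0.11]
```

View pics/scene10.png

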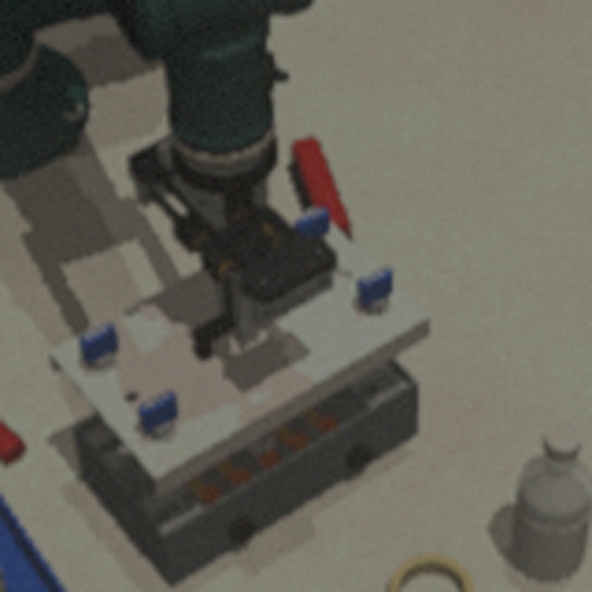

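View pics/top10.png

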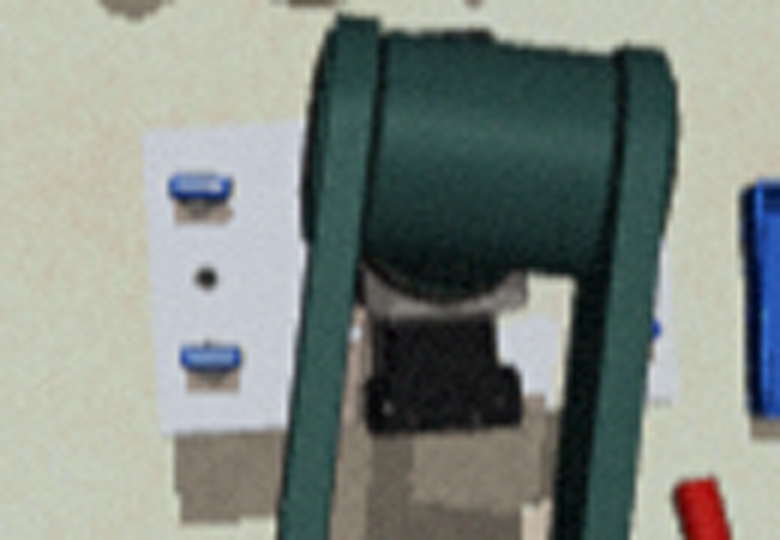

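```bash
python3 - <<'E'
from meas import *
t=np.array([521.2,-13.1]); a=.041
def rel(p):
    d=p[:2]-t; return np.array([np.cos(a)*d[0]+np.sin(a)*d[1],-np.sin(a)*d[0]+np.cos(a)*d[1]]).round(1)
for n,hs in(('top',[(254.3,186.3)]),('scene',[(195.4,197.3),(253.2,163.5)])):
    s=dict(np.load(f'{n}10.npz'))
    for h in hs:
        d=darkspot(s,*h,r=3); p=ray(s,d[0],d[1],.1605)*1000; print(n,np.round(d,1),p.round(1),'rel',rel(p))
    W=cloud(s);P=W.reshape(-1,3);m=(abs(P[:,2]-.161)<.008)&(abs(P[:,0]-.52)<.1)&(P[:,1]>-.17)&(P[:,1]<.15)
    print(np.median(P[m][:,2]), np.polyfit(P[m][:,1],P[m][:,2],1),rect(P[m]))
E
```

```text
top [253.9 185.9  38.  199. ] [517.   88.4 160.5] rel [  0.  101.6]
0.16188611469612682 [0.0015568  0.16182758] (array([520. , -13.5]), array([154.2, 260.2]), 0.0434)
scene [195.7 197.4  53.  115. ] [ 530.3 -116.2  160.5] rel [   4.9 -103.4]
scene [251.6 162.8  57.  127. ] [512.1  88.3 160.5] rel [ -5.  101.7]
0.1598131286369353 [-0.00096433  0.15975283] (array([523.9, -15.7]), array([160.2, 261.9]), 0.0452)
```

```bash
python3 - <<'E'
from meas import *
t=np.array([521.2,-13.1]); a=.041
def rel(p,t=t,a=a):
    d=p[:2]-t; return np.array([np.cos(a)*d[0]+np.sin(a)*d[1],-np.sin(a)*d[0]+np.cos(a)*d[1]]).round(1)
for f,z,t_,a_ in(('top7',.05,np.array([547.1,292.5]),.118),('scene7',.05,np.array([547.1,292.5]),.118),('top10',.1875,t,a),('scene10',.1875,t,a)):
    s=dict(np.load(f+'.npz')); H=hsv(s); m=(H[...,0]>105)&(H[...,0]<128)&(H[...,1]>100)&(H[...,2]>30)
    for c,st,l in comps(m,5):
        p=ray(s,*c,z)*1000; r=rel(p,t_,a_)
        if abs(abs(r[0])-42)<15 and abs(abs(r[1])-102)<15: print(f,c.round(1),st[4],r)
s=dict(np.load('scene10.npz')); cv2.imwrite('pics/s10h.png',cv2.resize(s['img'][185:215,180:220],None,fx=16,fy=16,interpolation=cv2.INTER_NEAREST))
E
```

```text
top7 [221.7 165.7] 15 [  39.8 -101.7]
top7 [161.9 174.2] 18 [39.7 99.5]
top7 [225.1 190.4] 17 [ -43.5 -101.9]
top7 [165.7 199.2] 11 [-45.   96.6]
scene7 [321.4 144.5] 13 [-39.7 100.6]
scene7 [339.5 158.3] 18 [45.  98.8]
scene7 [278.5 173.7] 10 [-41.2 -99.8]
scene7 [296.2 189.4] 13 [  44.1 -103.3]
top10 [252.3 171.4] 15 [ 40.5 103.4]
top10 [254.6 199.1] 27 [-41.6 101.8]
scene10 [244.3 150.3] 23 [-39.2 100.4]
scene10 [262.1 166. ] 13 [ 43.7 104.1]
scene10 [186.1 182.4] 28 [ -37.9 -105.1]
scene10 [202.7 200.8] 31 [  46.4 -103.8]
```

View pics/s10h.png

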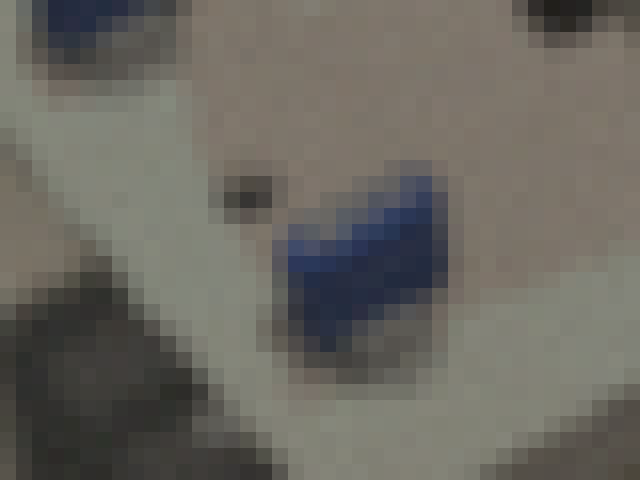

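```bash
python3 - <<'E'
from meas import *
t=np.array([521.2,-13.1]); a=.041
def rel(p,t=t,a=a):
    d=p[:2]-t; return np.array([np.cos(a)*d[0]+np.sin(a)*d[1],-np.sin(a)*d[0]+np.cos(a)*d[1]]).round(1)
s=dict(np.load('scene10.npz'))
for z in(.160,.162): print(rel(ray(s,195,196.8,z)*1000-np.array([1.2,-1.4,0])))
# project where hole & cover corners should be for yaw offsets
s2=dict(np.load('scene7.npz'))
c=ray(s2,286.4,187.0,.023)
from itertools import product
for yo in(0,.015):
    A=a+yo
    for x,y in((0,-102),(0,102),(77,-130),(77,130),(-77,-130)):
        p=np.r_[t+[np.cos(A)*x-np.sin(A)*y,np.sin(A)*x+np.cos(A)*y],161.5]/1000; print(yo,(x,y),proj(s,p).round(1))
E
```

```text
[   0.3 -102.1]
[   1.8 -102.8]
0 (0, -102) [195.1 195.9]
0 (0, 102) [252.6 163.5]
0 (77, -130) [201.6 218.3]
0 (77, 130) [275.9 174.6]
0 (-77, -130) [172.7 184. ]
0.015 (0, -102) [195.4 196.2]
0.015 (0, 102) [252.3 163.2]
0.015 (77, -130) [202.3 218.5]
0.015 (77, 130) [275.8 174. ]
0.015 (-77, -130) [172.7 184.6]
```

Emit:
drive_tool(series=[[[0, 0, 0, -0.1, 0.1, 0, 0], [0, 0, 0, -0.1, 0.1, 1, 0], [0, 0, 0, -0.1, 0.1, 2, 0], [0, 0, 0, -0.1, 0.1, 3, 0], [0, 0, 0, -0.1, 0.1, 4, 0], [0, 0, 0, -0.1, 0.1, 5, 0], [0, 0, 0, -0.1, 0.1, 5.3, 0], [0, 0, 0, -0.1, 0.1, 5.3, 0], [0, 0, 0, -0.1, 0.1, 5.3, 0]]])

```text
time: 31.05
tool_pos: [0.5229, -0.0139, 0.114]
ee_rot: [3.138, -0.002, 1.613]
wrist_force: [-0.4, -1.0, -5.3]
width: 0.0118
```

```bash
python3 - <<'E'
from meas import *
tgt(522.3,-14.1,81,np.pi/2+.041)
s=snap('scene'); cv2.imwrite('pics/s11.png',cv2.resize(s['img'][130:260,160:300],None,fx=5,fy=4.6,interpolation=cv2.INTER_CUBIC))
E
```

```text
t31.1 pos [522.9 -13.9 114. ] rpy [ 3.138e+00 -2.000e-03  1.613e+00] w11.8 F [-0.4 -1.  -5.3] T [-0.08  0.08 -0.02]
ROW [ 0.004 -0.002  0.001] [-0.02 -0.08  3.3 ]
```

View pics/s11.png

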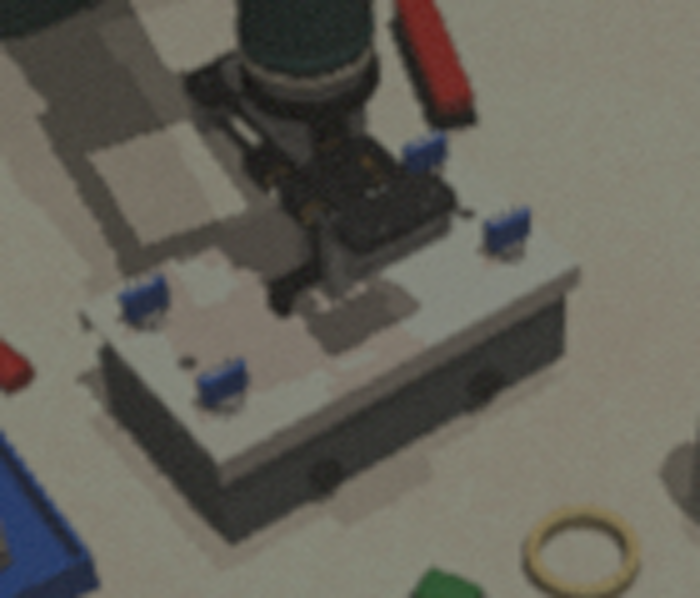

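The cover hangs square over the box, with the flanges just outside the rim. Lowering slowly and watching the force.

Emit:
drive_tool(series=[[[0, 0, 0, 0, -0.06, 0.3, 0], [0, 0, 0, 0, -0.06, 0.6, 0], [0, 0, 0, 0, -0.06, 0.8, 0], [0, 0, 0, 0, -0.06, 1.0, 0], [0, 0, 0, 0, -0.06, 1.2, 0], [0, 0, 0, 0, -0.06, 1.2, 0]]])

```text
time: 31.7
tool_pos: [0.5222, -0.0139, 0.1017]
ee_rot: [3.138, -0.002, 1.613]
wrist_force: [-0.1, 0.1, -6.1]
width: 0.0111
```

Emit:
drive_tool(series=[[[0, 0, 0, 0, 0, 0.2, 0], [0, 0, 0, 0, 0, 0.4, 0], [0, 0, 0, 0, 0, 0.6, 0], [0, 0, 0, 0, 0, 0.8, 0], [0, 0, 0, 0, 0, 0.8, 0]]])

```text
time: 32.2
tool_pos: [0.522, -0.0139, 0.0933]
ee_rot: [3.139, -0.002, 1.613]
wrist_force: [1.0, -0.5, -4.4]
width: 0.0122
```

Emit:
drive_tool(series=[[[0, 0, 0, 0, 0, 0.2, 0], [0, 0, 0, 0, 0, 0.4, 0], [0, 0, 0, 0, 0, 0.6, 0], [0, 0, 0, 0, 0, 0.8, 0], [0, 0, 0, 0, 0, 1.0, 0], [0, 0, 0, 0, 0, 1.0, 0]]])

```text
time: 32.8
tool_pos: [0.5218, -0.0138, 0.0828]
ee_rot: [3.14, -0.002, 1.613]
wrist_force: [0.3, 0.5, -3.7]
width: 0.0116
```

Emit:
drive_tool(series=[[[0, 0, 0, 0, 0, 0.1, 0], [0, 0, 0, 0, 0, 0.2, 0], [0, 0, 0, 0, 0, 0.3, 0], [0, 0, 0, 0, 0, 0.3, 0]]])

```text
time: 33.2
tool_pos: [0.5218, -0.0138, 0.0806]
ee_rot: [3.14, -0.002, 1.613]
wrist_force: [-2.8, -0.1, -0.3]
width: 0.0115
```

Emit:
drive_tool(series=[[[0, 0, 0, 0, 0, 0.1, 0], [0, 0, 0, 0, 0, 0.2, 0], [0, 0, 0, 0, 0, 0.2, 0]]])

```text
time: 33.5
tool_pos: [0.5218, -0.0138, 0.0806]
ee_rot: [3.139, -0.002, 1.613]
wrist_force: [-5.4, 0.0, 5.4]
width: 0.0118
```

Seated, with the TCP at 80.6 against an expected 80.7. Release and rise.

Emit:
drive_tool(series=[[[0, 0, 0, 0, 0, 0, 10], [0, 0, 0, 0, 0, 0, 30], [0, 0, 0, 0, 0, 0, 35], [0, 0, 0, 0, 0, 0, 35], [0, 0, 0, 0, 0, -3, 35], [0, 0, 0, 0, 0, -7, 35], [0, 0, 0, 0, 0, -11, 35], [0, 0, 0, 0, -4, -14, 35], [0, 0, 0, 0, -9, -14, 35], [0, 0, 0, 0, -14, -14, 35], [0, 0, 0, 0, -19, -14, 35], [0, 0, 0, 0, -22, -14, 35], [0, 0, 0, 0, -22, -14, 35], [0, 0, 0, 0, -22, -14, 35]]])

```text
time: 34.9
tool_pos: [0.3021, -0.0235, 0.2206]
ee_rot: [3.136, -0.001, 1.612]
wrist_force: [0.0, -0.8, -0.5]
width: 0.033
```

```bash
python3 - <<'E'
from meas import *
tgt(*bp(42,102),150,np.pi/2+.041)
for n in('scene','top'):
    s=snap(n); np.savez(f'{n}12.npz',**s)
    W=cloud(s);P=W.reshape(-1,3);m=(abs(P[:,2]-.075)<.006)&(abs(P[:,0]-.522)<.1)&(P[:,1]>-.18)&(P[:,1]<.15)
    A=np.c_[P[m][:,:2],np.ones(m.sum())]; k=np.linalg.lstsq(A,P[m][:,2],rcond=None)[0]
    print(n,np.median(P[m][:,2]),k.round(4),rect(P[m]))
    H=hsv(s); mm=(H[...,0]>105)&(H[...,0]<128)&(H[...,1]>100)&(H[...,2]>30)
    kn=[]
    for c,st,l in comps(mm,5):
        p=ray(s,*c,.1)*1000; d=p[:2]-[522,-14]
        if abs(d[0])<65 and abs(d[1])<125: print(c.round(1),st[4],p.round(1)); kn.append(p)
    print('mean',np.mean(kn,0))
    a=s['img'][140:270,150:300] if n=='scene' else s['img'][140:230,225:345]
    f=4.5 if n=='scene' else 6
    cv2.imwrite(f'pics/{n}12.png',cv2.resize(a,None,fx=f,fy=f,interpolation=cv2.INTER_CUBIC))
E
```

```text
t34.9 pos [302.1 -23.5 220.6] rpy [ 3.136e+00 -1.000e-03  1.612e+00] w33.0 F [ 0.  -0.8 -0.5] T [-0.05  0.02  0.02]
ROW [ 0.006 -0.001  0.001] [10.18 26.22  7.22]
scene 0.07437467580979054 [-0.0006 -0.0012  0.0747] (array([524.9, -17. ]), array([159.8, 261.9]), 0.0504)
[245.2 168.5] 8 [474.5  88.8 100. ]
[261.4 185.1] 10 [559.3  91.3 100. ]
[189.3 200.1] 12 [ 483.1 -118.   100. ]
[205.7 218.5] 15 [ 569.5 -112.7  100. ]
mean [521.59860128 -12.6412622  100.        ]
top 0.07598602838587187 [-0.0004  0.001   0.0761] (array([520.9, -14.4]), array([154.5, 260.3]), 0.0432)
[317.1 170.6] 19 [ 567.7 -112.8  100. ]
[253.8 174.9] 25 [558.7  89.  100. ]
[318.1 197.5] 11 [ 482.  -112.8  100. ]
[254.9 201.4] 14 [474.1  87.5 100. ]
mean [520.64189193 -12.28524005 100.        ]
```

View pics/scene12.png

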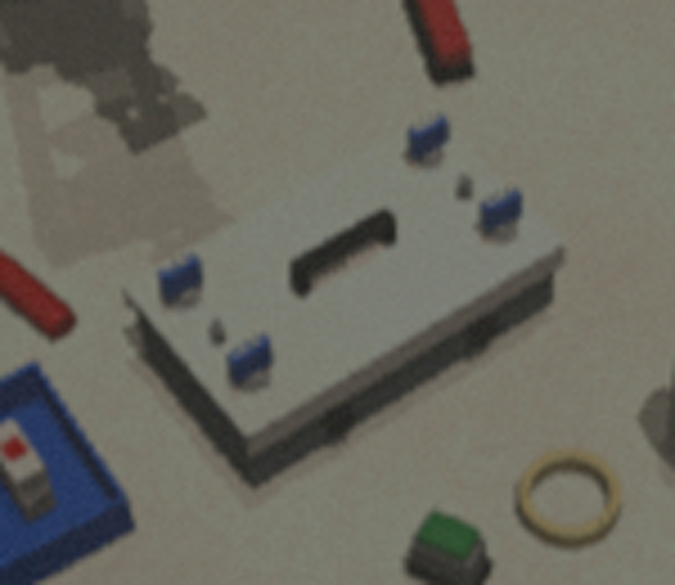

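View pics/top12.png

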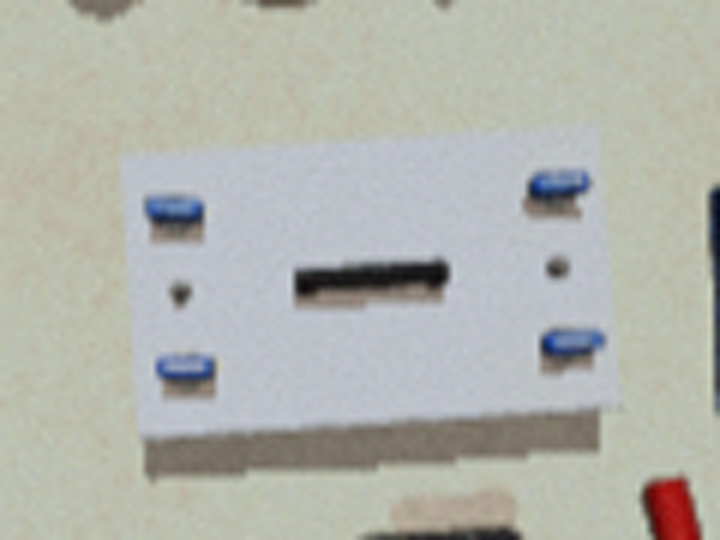

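The cover lies flush and level (sheet top about 76 mm, tilt near 0). Both pins poke through at (180,292) and (557,267), and the knobs are at (175,210), (558,185), (186,367) and (572,342) in the top crop. Stud a (+x,+y) is first.

Emit:
drive_tool(series=[[[0, 0, 0, 10, 26, 0, 30], [0, 0, 0, 10, 26, 0, 30], [0, 0, 0, 10, 26, 0, 30], [0, 0, 0, 10, 26, 0, 30], [0, 0, 0, 10, 26, 0, 30], [0, 0, 0, 10, 26, 0, 30], [0, 0, 0, 10, 26, 0, 30], [0, 0, 0, 10, 26, 3, 30], [0, 0, 0, 10, 26, 7, 30], [0, 0, 0, 10, 26, 8.5, 30], [0, 0, 0, 10, 26, 8.5, 30], [0, 0, 0, 10, 26, 8.5, 30]]])

```text
time: 36.2
tool_pos: [0.5588, 0.0876, 0.1371]
ee_rot: [3.137, -0.002, 1.613]
wrist_force: [-0.8, 0.5, 0.4]
width: 0.0282
```

```bash
cat >> meas.py <<'E'
CC=np.array([521.9,-14.0]); CA=.042
def stud(x,y,z): tgt(*bp(x,y,CC,CA),z,np.pi/2+CA)
E
python3 - <<'E'
from meas import *
stud(42,102,87)
s=snap('scene'); cv2.imwrite('pics/s13.png',cv2.resize(s['img'][130:250,170:310],None,fx=5,fy=5,interpolation=cv2.INTER_CUBIC))
E
```

```text
t36.2 pos [558.8  87.6 137.1] rpy [ 3.137e+00 -2.000e-03  1.613e+00] w28.2 F [-0.8  0.5  0.4] T [-0.1   0.07  0.03]
ROW [ 0.004 -0.002  0.   ] [0.2  0.07 5.01]
```

View pics/s13.png

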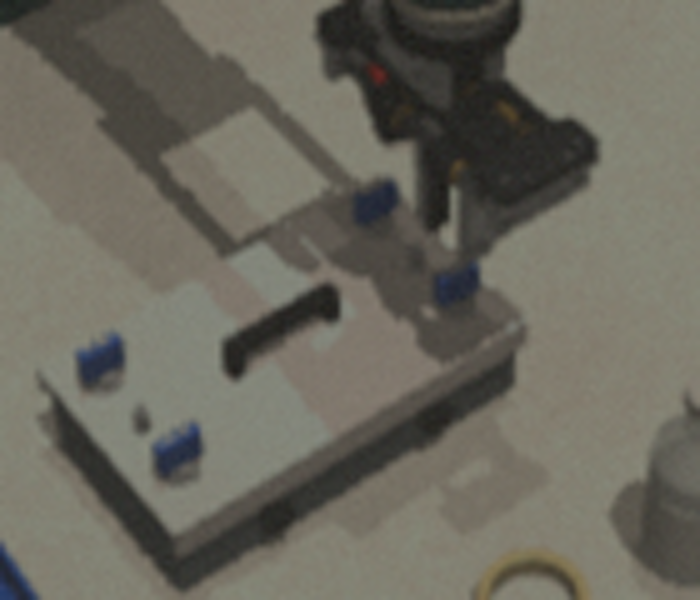

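The gripper is above stud a at (457,283). Down 5 cm, then grip.

Emit:
drive_tool(series=[[[0, 0, 0, 0.2, 0.05, 1.5, 30], [0, 0, 0, 0.2, 0.05, 3, 30], [0, 0, 0, 0.2, 0.05, 4.2, 30], [0, 0, 0, 0.2, 0.05, 5, 30], [0, 0, 0, 0.2, 0.05, 5, 30], [0, 0, 0, 0.2, 0.05, 5, 30], [0, 0, 0, 0.2, 0.05, 5, 0], [0, 0, 0, 0.2, 0.05, 5, 0], [0, 0, 0, 0.2, 0.05, 5, 0], [0, 0, 0, 0.2, 0.05, 5, 0], [0, 0, 0, 0.2, 0.05, 5, 0], [0, 0, 0, 0.2, 0.05, 5, 0]]])

```text
time: 37.45
tool_pos: [0.5602, 0.0897, 0.0889]
ee_rot: [3.135, -0.002, 1.613]
wrist_force: [-2.0, -0.0, 3.9]
width: 0.01
```

```bash
python3 - <<'E'
from meas import *
stud(42,102,87)
E
```

```text
t37.5 pos [560.2  89.7  88.9] rpy [ 3.135e+00 -2.000e-03  1.613e+00] w10.0 F [-2.  -0.   3.9] T [-0.13  0.58 -0.01]
ROW [ 0.007 -0.002  0.   ] [-0.   -0.07  0.19]
```

Emit:
drive_tool(series=[[[0, 0, 0, 0, 0, 0.2, 0], [0, 0, 0, 0, 0, 0.4, 0], [0, 0, 0, 0, 0, 0.6, 0], [0, 0, 0, 0, 0, 0.7, 0], [0, 0, 0, 0, 0, 0.7, 0], [0, 0, 0, 0, 0, 0.7, 0]]])

```text
time: 38.05
tool_pos: [0.5603, 0.0897, 0.0834]
ee_rot: [3.134, -0.002, 1.613]
wrist_force: [-4.3, -1.1, 8.6]
width: 0.01
```

Emit:
drive_tool(series=[[[0, 0, 0, 0, 0, 0.15, 0], [0, 0, 0.13, 0, 0, 0.15, 0], [0, 0, 0.26, 0, 0, 0.15, 0], [0, 0, 0.39, 0, 0, 0.15, 0], [0, 0, 0.52, 0, 0, 0.15, 0], [0, 0, 0.65, 0, 0, 0.15, 0], [0, 0, 0.78, 0, 0, 0.15, 0], [0, 0, 0.91, 0, 0, 0.15, 0], [0, 0, 1.04, 0, 0, 0.15, 0], [0, 0, 1.17, 0, 0, 0.15, 0], [0, 0, 1.3, 0, 0, 0.15, 0], [0, 0, 1.43, 0, 0, 0.15, 0], [0, 0, 1.53, 0, 0, 0.15, 0], [0, 0, 1.6, 0, 0, 0.15, 0], [0, 0, 1.6, 0, 0, 0.15, 0], [0, 0, 1.6, 0, 0, 0.15, 0]]])

```text
time: 39.65
tool_pos: [0.5611, 0.0888, 0.0838]
ee_rot: [-3.142, -0.01, 0.014]
wrist_force: [-2.7, -2.6, 8.4]
width: 0.0094
```

```bash
python3 - <<'E'
from meas import *
stud(42,102,87)
E
```

```text
t39.6 pos [561.1  88.8  83.8] rpy [-3.142 -0.01   0.014] w9.4 F [-2.7 -2.6  8.4] T [-0.42  0.77  0.4 ]
ROW [ 0.008 -0.008 -1.599] [-0.15 -0.08 -0.32]
```

Turned about 1.6 rad, with stop torque showing. Releasing gently and rising.

Emit:
drive_tool(series=[[[0, 0, 0, 0, 0, 0, 10], [0, 0, 0, 0, 0, 0, 20], [0, 0, 0, 0, 0, 0, 30], [0, 0, 0, 0, 0, 0, 30], [0, 0, 0, 0, 0, -1.5, 30], [0, 0, 0, 0, 0, -3.5, 30], [0, 0, 0, 0, 0, -5.5, 30], [0, 0, 0, 0, 0, -5.5, 30], [0, 0, 0, 0, 0, -5.5, 30]]])

```text
time: 40.55
tool_pos: [0.561, 0.0889, 0.1394]
ee_rot: [-3.142, -0.011, 0.014]
wrist_force: [-1.0, -0.7, -0.3]
width: 0.028
```

```bash
python3 - <<'E'
from meas import *
stud(-42,102,138)
s=snap('scene'); cv2.imwrite('pics/s14.png',cv2.resize(s['img'][130:250,170:310],None,fx=5,fy=5,interpolation=cv2.INTER_CUBIC))
E
```

```text
t40.5 pos [561.   88.9 139.4] rpy [-3.142 -0.011  0.014] w28.0 F [-1.  -0.7 -0.3] T [-0.06  0.23 -0.  ]
ROW [ 0.009 -0.009 -1.599] [-8.53  0.15  0.04]
```

View pics/s14.png

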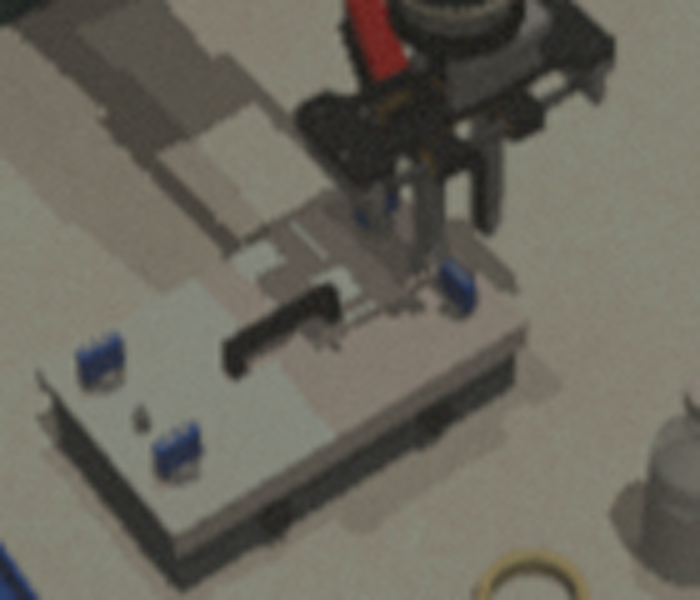

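Stud a's wing now lies across the cover, at (457,285). Next is stud b.

Emit:
drive_tool(series=[[[0, 0, -0.14, -1, 0, 0, 30], [0, 0, -0.28, -2, 0, 0, 30], [0, 0, -0.42, -3, 0, 0, 30], [0, 0, -0.56, -4, 0, 0, 30], [0, 0, -0.7, -5, 0, 0, 30], [0, 0, -0.84, -6, 0.1, 0, 30], [0, 0, -0.98, -7, 0.1, 0, 30], [0, 0, -1.12, -8, 0.1, 0, 30], [0, 0, -1.26, -8.5, 0.1, 0, 30], [0, 0, -1.4, -8.5, 0.1, 0, 30], [0, 0, -1.5, -8.5, 0.1, 0, 30], [0.01, -0.01, -1.6, -8.5, 0.1, 0, 30], [0.01, -0.01, -1.6, -8.5, 0.1, 0, 30], [0.01, -0.01, -1.6, -8.5, 0.1, 0, 30]]])

```text
time: 42.0
tool_pos: [0.4747, 0.0866, 0.1363]
ee_rot: [-3.136, 0.0, 1.612]
wrist_force: [0.6, 0.2, 0.1]
width: 0.0282
```

```bash
python3 - <<'E'
from meas import *
stud(-42,102,87)
E
```

```text
t42.0 pos [474.7  86.6 136.3] rpy [-3.136  0.     1.612] w28.2 F [0.6 0.2 0.1] T [-0.12  0.06  0.01]
ROW [-0.005  0.    -0.001] [-0.05  0.12  4.93]
```

Emit:
drive_tool(series=[[[0, 0, 0, -0.05, 0.1, 1.5, 30], [0, 0, 0, -0.05, 0.1, 3, 30], [0, 0, 0, -0.05, 0.1, 4.2, 30], [0, 0, 0, -0.05, 0.1, 5, 30], [0, 0, 0, -0.05, 0.1, 5, 30], [0, 0, 0, -0.05, 0.1, 5, 30], [0, 0, 0, -0.05, 0.1, 5, 0], [0, 0, 0, -0.05, 0.1, 5, 0], [0, 0, 0, -0.05, 0.1, 5, 0], [0, 0, 0, -0.05, 0.1, 5, 0], [0, 0, 0, -0.05, 0.1, 5, 0], [0, 0, 0, -0.05, 0.1, 5, 0]]])

```text
time: 43.2
tool_pos: [0.4763, 0.0862, 0.087]
ee_rot: [-3.138, -0.0, 1.612]
wrist_force: [1.3, 0.6, 1.9]
width: 0.0097
```

```bash
python3 - <<'E'
from meas import *
stud(-42,102,81)
E
```

```text
t43.2 pos [476.3  86.2  87. ] rpy [-3.138 -0.     1.612] w9.7 F [1.3 0.6 1.9] T [ 0.1  -0.31  0.  ]
ROW [-0.003 -0.    -0.001] [-0.   -0.06  0.6 ]
```

Emit:
drive_tool(series=[[[0, 0, 0, 0, 0, 0.2, 0], [0, 0, 0, 0, 0, 0.4, 0], [0, 0, 0, 0, 0, 0.6, 0], [0, 0, 0, 0, 0, 0.75, 0], [0, 0, 0, 0, 0, 0.75, 0], [0, 0, 0, 0, 0, 0.75, 0]]])

```text
time: 43.8
tool_pos: [0.4764, 0.0863, 0.0811]
ee_rot: [-3.139, -0.0, 1.612]
wrist_force: [-1.7, 0.6, 9.7]
width: 0.0096
```

Emit:
drive_tool(series=[[[0, 0, 0, 0, 0, 0.15, 0], [0, 0, 0.13, 0, 0, 0.15, 0], [0, 0, 0.26, 0, 0, 0.15, 0], [0, 0, 0.39, 0, 0, 0.15, 0], [0, 0, 0.52, 0, 0, 0.15, 0], [0, 0, 0.65, 0, 0, 0.15, 0], [0, 0, 0.78, 0, 0, 0.15, 0], [0, 0, 0.91, 0, 0, 0.15, 0], [0, 0, 1.04, 0, 0, 0.15, 0], [0, 0, 1.17, 0, 0, 0.15, 0], [0, 0, 1.3, 0, 0, 0.15, 0], [0, 0, 1.43, 0, 0, 0.15, 0], [0, 0, 1.53, 0, 0, 0.15, 0], [0, 0, 1.6, 0, 0, 0.15, 0], [0, 0, 1.6, 0, 0, 0.15, 0], [0, 0, 1.6, 0, 0, 0.15, 0]]])

```text
time: 45.4
tool_pos: [0.4773, 0.0855, 0.0815]
ee_rot: [3.14, -0.0, 0.013]
wrist_force: [-0.7, -1.7, 8.1]
width: 0.0098
```

```bash
python3 - <<'E'
from meas import *
stud(-42,102,87)
E
```

```text
t45.4 pos [477.3  85.5  81.5] rpy [ 3.14  -0.     0.013] w9.8 F [-0.7 -1.7  8.1] T [-0.36  0.23  0.4 ]
ROW [ 2.0e-03  1.0e-03 -1.6e+00] [-0.16 -0.07 -0.55]
```

Emit:
drive_tool(series=[[[0, 0, 0, 0, 0, 0, 10], [0, 0, 0, 0, 0, 0, 20], [0, 0, 0, 0, 0, 0, 30], [0, 0, 0, 0, 0, 0, 30], [0, 0, 0, 0, 0, -1.5, 30], [0, 0, 0, 0, 0, -3.5, 30], [0, 0, 0, 0, 0, -5.7, 30], [0, 0, 0, 0, 0, -5.7, 30], [0, 0, 0, 0, 0, -5.7, 30]]])

```text
time: 46.3
tool_pos: [0.4768, 0.0857, 0.1376]
ee_rot: [3.14, 0.001, 0.013]
wrist_force: [-0.5, 0.3, -0.1]
width: 0.0284
```

```bash
python3 - <<'E'
from meas import *
stud(-42,-102,138)
s=snap('scene'); cv2.imwrite('pics/s15.png',cv2.resize(s['img'][130:250,170:310],None,fx=5,fy=5,interpolation=cv2.INTER_CUBIC))
E
```

```text
t46.3 pos [476.8  85.7 137.6] rpy [3.14e+00 1.00e-03 1.30e-02] w28.4 F [-0.5  0.3 -0.1] T [-0.02  0.15  0.01]
ROW [ 0.     0.002 -1.6  ] [ 0.47 20.34 -0.  ]
```

View pics/s15.png

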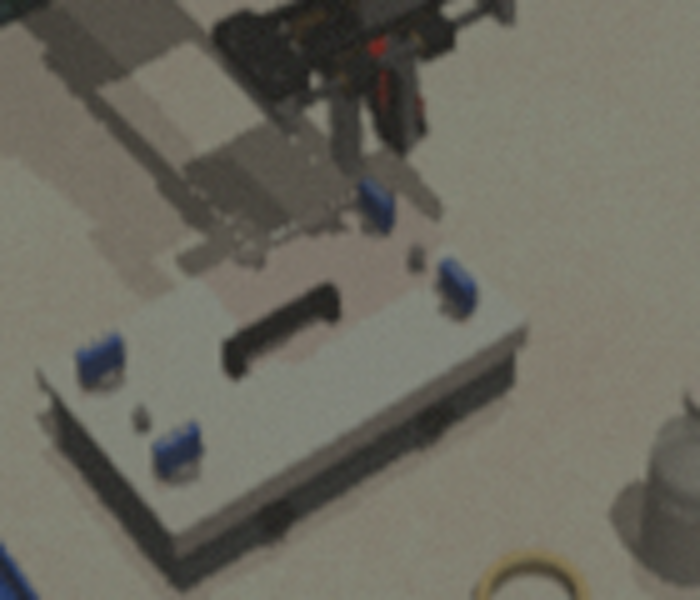

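Studs a (457,285) and b (376,206) both lie across the cover. Next is stud c.

Emit:
drive_tool(series=[[[0, 0, -0.14, 0, 2, 0, 30], [0, 0, -0.28, 0, 4, 0, 30], [0, 0, -0.42, 0, 6, 0, 30], [0, 0, -0.56, 0, 8, 0, 30], [0, 0, -0.7, 0.2, 10, 0, 30], [0, 0, -0.84, 0.4, 12, 0, 30], [0, 0, -0.98, 0.4, 14, 0, 30], [0, 0, -1.12, 0.4, 16, 0, 30], [0, 0, -1.26, 0.4, 18, 0, 30], [0, 0, -1.4, 0.4, 20, 0, 30], [0, 0, -1.5, 0.4, 20.3, 0, 30], [0, 0, -1.6, 0.4, 20.3, 0, 30], [0, 0, -1.6, 0.4, 20.3, 0, 30], [0, 0, -1.6, 0.4, 20.3, 0, 30]]])

```text
time: 47.75
tool_pos: [0.4822, -0.117, 0.1358]
ee_rot: [-3.136, 0.001, 1.611]
wrist_force: [0.1, 1.6, -0.4]
width: 0.0282
```

```bash
python3 - <<'E'
from meas import *
stud(-42,-102,87)
E
```

```text
t47.8 pos [ 482.2 -117.   135.8] rpy [-3.136e+00  1.000e-03  1.611e+00] w28.2 F [ 0.1  1.6 -0.4] T [-0.11  0.07 -0.01]
ROW [-0.005  0.001 -0.002] [-0.07  0.22  4.88]
```

Emit:
drive_tool(series=[[[0, 0, 0, -0.1, 0.2, 1.5, 30], [0, 0, 0, -0.1, 0.2, 3, 30], [0, 0, 0, -0.1, 0.2, 4.2, 30], [0, 0, 0, -0.1, 0.2, 5, 30], [0, 0, 0, -0.1, 0.2, 5, 30], [0, 0, 0, -0.1, 0.2, 5, 30], [0, 0, 0, -0.1, 0.2, 5, 0], [0, 0, 0, -0.1, 0.2, 5, 0], [0, 0, 0, -0.1, 0.2, 5, 0], [0, 0, 0, -0.1, 0.2, 5, 0], [0, 0, 0, -0.1, 0.2, 5, 0], [0, 0, 0, -0.1, 0.2, 5, 0]]])

```text
time: 48.95
tool_pos: [0.4846, -0.1181, 0.0865]
ee_rot: [-3.138, 0.001, 1.611]
wrist_force: [0.6, -0.4, 3.1]
width: 0.0097
```

```bash
python3 - <<'E'
from meas import *
stud(-42,-102,81)
E
```

```text
t49.0 pos [ 484.6 -118.1   86.5] rpy [-3.138e+00  1.000e-03  1.611e+00] w9.7 F [ 0.6 -0.4  3.1] T [-0.03 -0.13 -0.06]
ROW [-0.004  0.001 -0.002] [ 0.05 -0.03  0.55]
```

Emit:
drive_tool(series=[[[0, 0, 0, 0, 0, 0.2, 0], [0, 0, 0, 0, 0, 0.4, 0], [0, 0, 0, 0, 0, 0.6, 0], [0, 0, 0, 0, 0, 0.75, 0], [0, 0, 0, 0, 0, 0.75, 0], [0, 0, 0, 0, 0, 0.75, 0]]])

```text
time: 49.55
tool_pos: [0.4846, -0.1182, 0.0806]
ee_rot: [-3.139, 0.002, 1.611]
wrist_force: [-3.5, 1.0, 8.4]
width: 0.0095
```

Emit:
drive_tool(series=[[[0, 0, 0, 0, 0, 0.15, 0], [0, 0, 0.13, 0, 0, 0.15, 0], [0, 0, 0.26, 0, 0, 0.15, 0], [0, 0, 0.39, 0, 0, 0.15, 0], [0, 0, 0.52, 0, 0, 0.15, 0], [0, 0, 0.65, 0, 0, 0.15, 0], [0, 0, 0.78, 0, 0, 0.15, 0], [0, 0, 0.91, 0, 0, 0.15, 0], [0, 0, 1.04, 0, 0, 0.15, 0], [0, 0, 1.17, 0, 0, 0.15, 0], [0, 0, 1.3, 0, 0, 0.15, 0], [0, 0, 1.43, 0, 0, 0.15, 0], [0, 0, 1.53, 0, 0, 0.15, 0], [0, 0, 1.6, 0, 0, 0.15, 0], [0, 0, 1.6, 0, 0, 0.15, 0], [0, 0, 1.6, 0, 0, 0.15, 0]]])

```text
time: 51.15
tool_pos: [0.4849, -0.1184, 0.0808]
ee_rot: [3.139, 0.002, 0.012]
wrist_force: [-1.5, 0.7, 8.0]
width: 0.0096
```

```bash
python3 - <<'E'
from meas import *
stud(-42,-102,87)
E
```

```text
t51.1 pos [ 484.9 -118.4   80.8] rpy [3.139e+00 2.000e-03 1.200e-02] w9.6 F [-1.5  0.7  8. ] T [0.17 0.58 0.39]
ROW [ 1.0e-03  4.0e-03 -1.6e+00] [-0.07 -0.07 -0.62]
```

Emit:
drive_tool(series=[[[0, 0, 0, 0, 0, 0, 10], [0, 0, 0, 0, 0, 0, 20], [0, 0, 0, 0, 0, 0, 30], [0, 0, 0, 0, 0, 0, 30], [0, 0, 0, 0, 0, -1.5, 30], [0, 0, 0, 0, 0, -3.5, 30], [0, 0, 0, 0, 0, -5.7, 30], [0, 0, 0, 0, 0, -5.7, 30], [0, 0, 0, 0, 0, -5.7, 30]]])

```text
time: 52.05
tool_pos: [0.4847, -0.118, 0.1368]
ee_rot: [3.14, 0.003, 0.013]
wrist_force: [0.1, 0.6, -0.6]
width: 0.0281
```

```bash
python3 - <<'E'
from meas import *
stud(42,-102,138)
E
```

```text
t52.0 pos [ 484.7 -118.   136.8] rpy [3.14e+00 3.00e-03 1.30e-02] w28.1 F [ 0.1  0.6 -0.6] T [-0.01  0.14  0.02]
ROW [-1.0e-03  4.0e-03 -1.6e+00] [ 8.35 -0.28 -0.14]
```

Emit:
drive_tool(series=[[[0, 0, -0.14, 1, 0, 0, 30], [0, 0, -0.28, 2, 0, 0, 30], [0, 0, -0.42, 3, 0, 0, 30], [0, 0, -0.56, 4, 0, 0, 30], [0, 0, -0.7, 5, 0, 0, 30], [0, 0, -0.84, 6, -0.1, 0, 30], [0, 0, -0.98, 7, -0.2, 0, 30], [0, 0, -1.12, 8, -0.3, 0, 30], [0, 0, -1.26, 8.4, -0.3, 0, 30], [0, 0, -1.4, 8.4, -0.3, 0, 30], [0, 0, -1.5, 8.4, -0.3, 0, 30], [0, 0, -1.6, 8.4, -0.3, 0, 30], [0, 0, -1.6, 8.4, -0.3, 0, 30], [0, 0, -1.6, 8.4, -0.3, 0, 30]]])

```text
time: 53.45
tool_pos: [0.5678, -0.1136, 0.1348]
ee_rot: [-3.136, 0.001, 1.611]
wrist_force: [0.4, -0.4, 0.2]
width: 0.028
```

```bash
python3 - <<'E'
from meas import *
stud(42,-102,87)
s=snap('scene'); cv2.imwrite('pics/s16.png',cv2.resize(s['img'][130:250,170:310],None,fx=5,fy=5,interpolation=cv2.INTER_CUBIC))
E
```

```text
t53.5 pos [ 567.8 -113.6  134.8] rpy [-3.136e+00  1.000e-03  1.611e+00] w28.0 F [ 0.4 -0.4  0.2] T [-0.08  0.08  0.  ]
ROW [-0.006  0.001 -0.002] [-0.05  0.06  4.78]
```

View pics/s16.png

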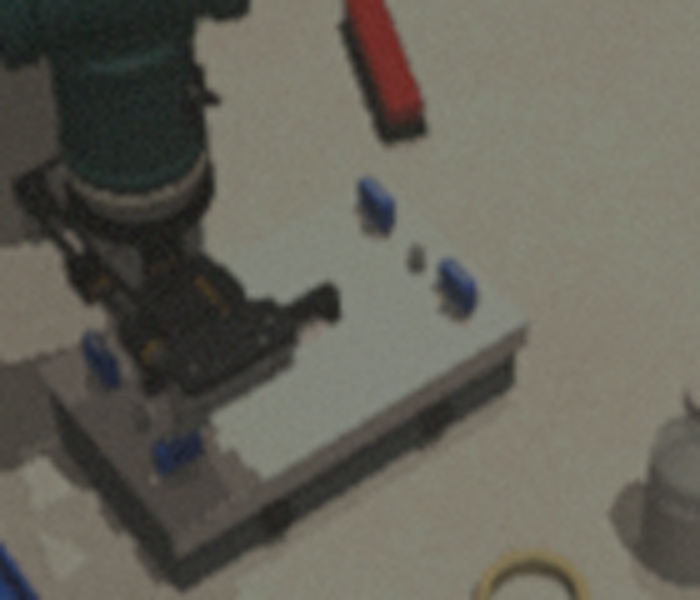

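Studs a, b and c lie across the cover, c at (100,360). The gripper is above d at (178,452).

Emit:
drive_tool(series=[[[0, 0, 0, 0, 0.05, 1.5, 30], [0, 0, 0, 0, 0.05, 3, 30], [0, 0, 0, 0, 0.05, 4.2, 30], [0, 0, 0, 0, 0.05, 4.9, 30], [0, 0, 0, 0, 0.05, 4.9, 30], [0, 0, 0, 0, 0.05, 4.9, 30], [0, 0, 0, 0, 0.05, 4.9, 0], [0, 0, 0, 0, 0.05, 4.9, 0], [0, 0, 0, 0, 0.05, 4.9, 0], [0, 0, 0, 0, 0.05, 4.9, 0], [0, 0, 0, 0, 0.05, 4.9, 0], [0, 0, 0, 0, 0.05, 4.9, 0]]])

```text
time: 54.7
tool_pos: [0.5685, -0.1139, 0.087]
ee_rot: [-3.137, 0.002, 1.611]
wrist_force: [-1.6, -0.0, 4.1]
width: 0.0097
```

```bash
python3 - <<'E'
from meas import *
stud(42,-102,81)
E
```

```text
t54.7 pos [ 568.5 -113.9   87. ] rpy [-3.137e+00  2.000e-03  1.611e+00] w9.7 F [-1.6 -0.   4.1] T [-0.07  0.23 -0.05]
ROW [-0.004  0.002 -0.002] [-0.02 -0.04  0.6 ]
```

Emit:
drive_tool(series=[[[0, 0, 0, 0, 0, 0.2, 0], [0, 0, 0, 0, 0, 0.4, 0], [0, 0, 0, 0, 0, 0.6, 0], [0, 0, 0, 0, 0, 0.75, 0], [0, 0, 0, 0, 0, 0.75, 0], [0, 0, 0, 0, 0, 0.75, 0]]])

```text
time: 55.3
tool_pos: [0.5686, -0.1139, 0.0812]
ee_rot: [-3.138, 0.002, 1.611]
wrist_force: [-3.3, 0.1, 8.7]
width: 0.0098
```

Emit:
drive_tool(series=[[[0, 0, 0, 0, 0, 0.15, 0], [0, 0, 0.13, 0, 0, 0.15, 0], [0, 0, 0.26, 0, 0, 0.15, 0], [0, 0, 0.39, 0, 0, 0.15, 0], [0, 0, 0.52, 0, 0, 0.15, 0], [0, 0, 0.65, 0, 0, 0.15, 0], [0, 0, 0.78, 0, 0, 0.15, 0], [0, 0, 0.91, 0, 0, 0.15, 0], [0, 0, 1.04, 0, 0, 0.15, 0], [0, 0, 1.17, 0, 0, 0.15, 0], [0, 0, 1.3, 0, 0, 0.15, 0], [0, 0, 1.43, 0, 0, 0.15, 0], [0, 0, 1.53, 0, 0, 0.15, 0], [0, 0, 1.6, 0, 0, 0.15, 0], [0, 0, 1.6, 0, 0, 0.15, 0], [0, 0, 1.6, 0, 0, 0.15, 0]]])

```text
time: 56.9
tool_pos: [0.5697, -0.115, 0.082]
ee_rot: [3.137, -0.0, 0.012]
wrist_force: [-1.6, -1.1, 7.8]
width: 0.01
```

```bash
python3 - <<'E'
from meas import *
stud(42,-102,87)
E
```

```text
t56.9 pos [ 569.7 -115.    82. ] rpy [ 3.137 -0.     0.012] w10.0 F [-1.6 -1.1  7.8] T [-0.3   0.46  0.37]
ROW [ 0.004  0.004 -1.601] [-0.16 -0.08 -0.5 ]
```

Release, rise, and retreat toward the robot for the final look.

Emit:
drive_tool(series=[[[0, 0, 0, 0, 0, 0, 10], [0, 0, 0, 0, 0, 0, 20], [0, 0, 0, 0, 0, 0, 30], [0, 0, 0, 0, 0, 0, 30], [0, 0, 0, 0, 0, -2, 30], [0, 0, 0, 0, 0, -5, 30], [0, 0, 0, 0, 0, -9, 30], [0, 0, 0, 0, 0, -13, 30], [0, 0, 0, -5, 0, -14, 30], [0, 0, 0, -10, 0, -14, 30], [0, 0, 0, -15, 0, -14, 30], [0, 0, 0, -20, 0, -14, 30], [0, 0, 0, -25, 0, -14, 30], [0, 0, 0, -27, 0, -14, 30], [0, 0, 0, -27, 0, -14, 30], [0, 0, 0, -27, 0, -14, 30]]])

```text
time: 58.5
tool_pos: [0.3001, -0.1174, 0.2216]
ee_rot: [3.137, -0.001, 0.011]
wrist_force: [0.8, 0.1, -0.2]
width: 0.0279
```

```bash
python3 - <<'E'
from meas import *
for n in('scene','top'):
    s=snap(n); np.savez(f'{n}20.npz',**s)
    W=cloud(s);P=W.reshape(-1,3);m=(abs(P[:,2]-.075)<.006)&(abs(P[:,0]-.522)<.1)&(P[:,1]>-.18)&(P[:,1]<.15)
    print(n,np.median(P[m][:,2]),rect(P[m]))
    z=W[...,2]; o=dict(np.load(f'{n}12.npz'));zo=cloud(o)
    for nm,k in(('before',o),('now',s)):
        WW=cloud(k)
        for (x,y) in((42,102),(-42,102),(-42,-102),(42,-102)):
            c=bp(x,y,CC,CA)/1000; q=WW.reshape(-1,3); r=(np.hypot(q[:,0]-c[0],q[:,1]-c[1])<.02)&(q[:,2]>.095)&(q[:,2]<.13)
            print(nm,(x,y),r.sum(),np.percentile(q[r][:,2],[50,85]).round(4),(q[r].max(0)-q[r].min(0))[:2].round(3))
    a=s['img'][140:260,160:300] if n=='scene' else s['img'][140:230,225:345]
    f=5 if n=='scene' else 6
    cv2.imwrite(f'pics/{n}20.png',cv2.resize(a,None,fx=f,fy=f,interpolation=cv2.INTER_CUBIC)); cv2.imwrite(f'pics/{n}20f.png',s['img'])
E
```

```text
scene 0.07441019868966815 (array([524.2, -16.7]), array([159.9, 260.9]), 0.0367)
before (42, 102) 47 [0.1068 0.1115] [0.009 0.03 ]
before (-42, 102) 46 [0.1082 0.1116] [0.013 0.029]
before (-42, -102) 55 [0.1075 0.1115] [0.015 0.028]
before (42, -102) 53 [0.1069 0.1105] [0.013 0.027]
now (42, 102) 41 [0.1059 0.1097] [0.031 0.009]
now (-42, 102) 37 [0.1052 0.1085] [0.03  0.011]
now (-42, -102) 39 [0.1066 0.11  ] [0.029 0.011]
now (42, -102) 43 [0.1062 0.1097] [0.031 0.011]
top 0.07593276626680162 (array([521. , -14.3]), array([154.3, 260.6]), 0.0411)
before (42, 102) 32 [0.1115 0.1136] [0.011 0.028]
before (-42, 102) 29 [0.1113 0.1146] [0.007 0.028]
before (-42, -102) 29 [0.1121 0.1139] [0.008 0.027]
before (42, -102) 36 [0.11   0.1132] [0.01  0.027]
now (42, 102) 31 [0.1096 0.1124] [0.029 0.01 ]
now (-42, 102) 30 [0.1103 0.1126] [0.025 0.01 ]
now (-42, -102) 34 [0.1097 0.1121] [0.026 0.009]
now (42, -102) 36 [0.1086 0.1124] [0.029 0.009]
```

View pics/scene20.png

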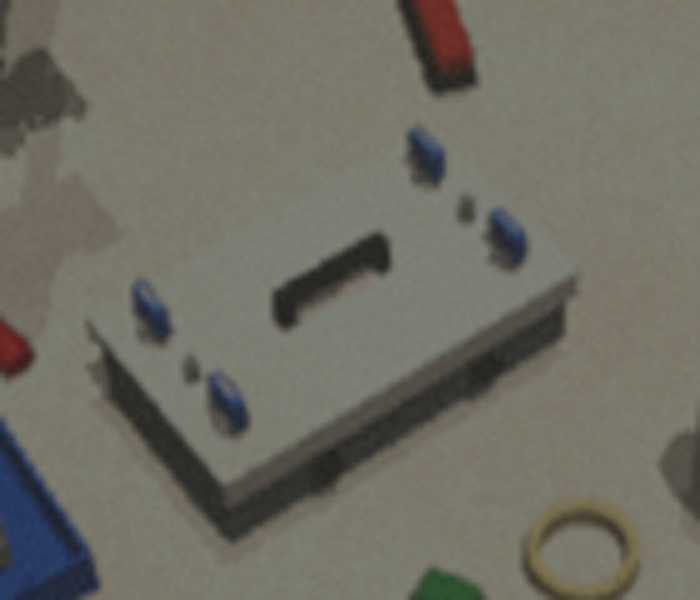

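View pics/top20.png

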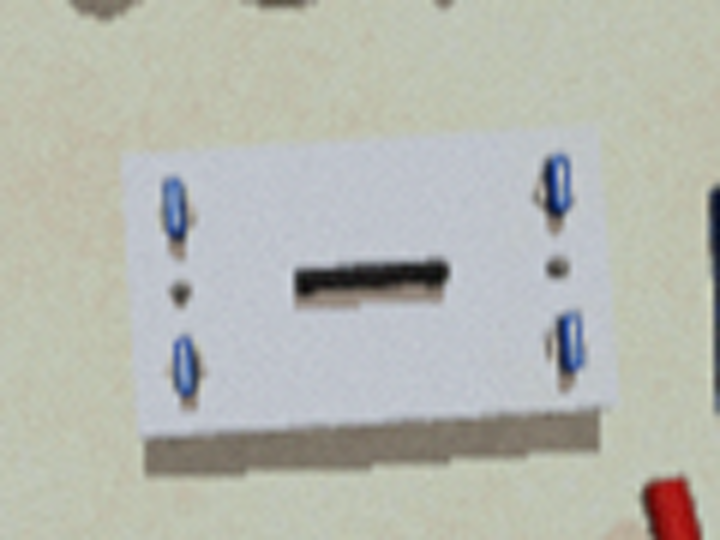

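View pics/top20f.png

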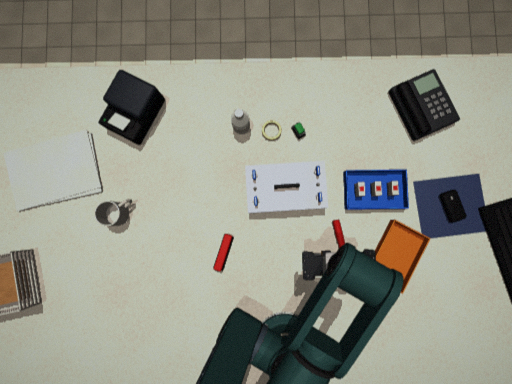

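All four wings lie across the cover, and the knobs sit about 2 mm lower than before. The cover is flush, three cartridges stand upright in the blue tray ((361,188), (378,188), (395,188)), and the other objects are where they were. Handing in.

```bash
python3 - <<'E'
from bench import robot
print(robot.close_job())
E
```

```text
the job is handed in; nothing more can be done
None
```

I pulled the three red-window cartridges and stood them upright in the blue tray. The green one stayed plugged in, and the fifth seat was empty from the start. I then lowered the cover over both pins and pushed in and turned all four studs clockwise. The job was handed in with no verdict reported, about 59 s into the 208 s allowed.

- **Cover:** in the last pictures it is level, with its top about 76 mm above the desk as it should be when flush. Both pins show through.
- **Studs:** all four wings lie across the cover, and each turn ended against the stop at about 0.4 N m. Depth readings put the knobs about 2 mm lower than before, which fits locked. Individual readings scatter from 0.8 to 3.1 mm, and stud d is the least clear at about 1.1 mm, so I judged it locked by its wing and the stop torque.
- **Disturbance:** the cover was knocked about a centimetre aside during the run, so I re-measured it before gripping. I saw no slip of the grip.
- **Other things on the desk:** they appear unmoved in the last top view, though the arm hides part of the screwdriver.
- **Disagreement:** the scene camera differed from the top camera by 1 to 3 mm. I relied on the top view because it matched the arm.

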